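Stow the packing pieces on their stand and shut the keeper bar

ROBOT

A 6-joint arm with a two-finger parallel gripper is mounted at the origin on the work surface; the furniture and walls round the work are solid. World frame = base frame: x ahead of the robot, y to its left, z up, the work surface at z = 0. Lengths are in m, angles in rad, forces in N, time in s.
With the tool pointing down it reaches from about 0.35 to 0.8 m from the base axis. Payload 7.3 kg.
Tool frame: the origin (TCP) lies midway between the tips of the shut fingers; the grasp point (between the pads) lies 19 mm behind it; x points along the fingers, z is the direction in which the jaws open and shut, and the axes are right-handed (so a half turn about x gives the same grasp; the last joint's range is limited). The gripper opens to 85 mm and grips with 20 to 120 N. Pads are 22 mm wide; open, the fingers measure 114 mm over their backs; the gripper's body (76 mm by 85 mm) begins 54 mm behind the grasp point. The pads swing forward as they close: fully open they stand 13 mm farther back than shut.
Start: joints at [1.022, 0.342, 1.524, -0, 1.275, -0.146], TCP at [0.206, 0.483, 0.231] pointing down, gripper open.
Joint ranges: [-2.53, 2.53], [-0.77, 2.02], [0.04, 2.7], [-1, 4.14], [0.28, 2.66], [-3.11, 3.11]. Speed limits (rad/s): [2.57, 2.57, 3.14, 3.14, 3.14, 3.14].

INTERFACE

Orientations are given as [roll, pitch, yaw] about the fixed x, y, z axes, in that order (R = Rz(yaw) Ry(pitch) Rx(roll)).
In Python, from cell import manip gives the robot as it stands.
- The arm moves only by the tool step_arm, never from a script. Its argument "increments" is a list of rows, each a list of 7 numbers: the shift along the tool's x, y, z in units of 30 mm (1.0 is 30 mm), then the turn, a rotation vector about the tool's x, y, z in degrees, then the finger opening in mm, from 0 to 85.4. A call has exactly 10 rows; each row shifts and turns the commanded pose from where the row before left it, along the tool's axes as they then stand; what a row does not reach is not made up. A row lasts 1/8 s, in which the tool goes at most 62.5 mm and 10.7 degrees, less where a joint would pass 70% of its speed; a pose out of reach is approached as far as the arm can. A call is refused whole if a number of a shift passes 1 or a number of a turn 10.7, either way. A call with a gripper value outside its range is refused whole. The fingers move at their own pace and stop on an object; the grip force is fixed at half the most. Time passes only in rows, so rows that do not move let the fingers close, or fill a call up. It gives the time, the measured TCP pose, the force and the opening at its end, in the units of the state.
- manip.get_state(): the state, without advancing time (a new reading comes with each control period).
- manip.snapshot(name): name is "scene" or "top" or "wrist"; returns a dict with "frame" (400x640x3 uint8, red, green, blue), "intrinsics" (3x3 intrinsics, pixels), "extrinsics" (4x4, takes a point from world to camera coordinates); the wrist camera has in their place "mount" (4x4, takes a point from camera to tool coordinates, whose origin is the TCP and whose axes are the tool frame's). Camera axes: x right, y up, looking along -z (the intrinsics and any distortion apply to the point x, -y, -z); pixel columns grow to the right and rows downward; lengths in m; the calibration is good to about 2 mm. The wrist camera is an equidistant fisheye: a pixel r from the principal point sees the ray r / f radians off the axis. A picture is of the moment at which its call begins: read the wrist's pose just before it. There is no depth.
- manip.sign_off(): hands the job in, once; it reports no verdict.
The state is a dict: "t": time; "q": joint angles; "qd": joint speeds; "joint_torque": joint torques, N m; "tcp_pos": TCP position; "orientation": TCP orientation; "contact_force": force on the tool from outside, world axes, zero at the start; "ft_torque": the same for the moment, N m; "grip_width": finger opening in m.
Only numpy, scipy, OpenCV 4.12 (cv2) and the standard library are available. Lean on these libraries where they do the work, as an engineer would, in place of code of your own. Each camera call takes 0.05 s, during which the arm holds its last target. There are 200 camera calls.

TASK

Put the packing pieces away on the steel stand: first swing its keeper bar out of the catch and wide open, and leave it open while you load. Then stack every packing piece that lies on the bench (three or four of: notched bolster, wooden board, steel plate, wood block) flat and right way up in the middle of the bed, biggest footprint at the bottom and smallest on top, each lying square with the stand and wholly supported by the one under it; last, swing the keeper bar shut until it is home behind its catch. Leave the tape measure and pliers where they are.

Things in the scene. Friction and masses are not known exactly. Their poses are not given: they have to be found in the camera images.
- bed (a point): centre of the top face of the stand's bed, 18 mm above the bench. x axis: across the bed toward its back lip; y: along the bed toward the keeper bar; z up. Stack the pieces here with their long (y) side along this y.
- stand: the steel stacking stand, fixed to the bench; its axes are those of the bed point, origin 18 mm below that. Above the bed stand a back lip 8 mm high (inner face at x = +75 mm) and, at the end away from the bar, a fence 45 mm high (inner face at y = -100 mm). The front (x = -70 mm) is open; the keeper bar closes the end at y = +115 mm.
- keeper_bar (a joint): flat steel bar 16 mm wide, 124 mm long from its upright hinge, 22 to 34 mm above the bed. 0 = shut, home behind the catch, pointing along the bed's -x; grows as the tip swings outward to +y (clockwise from above); 1.57 = straight out; stop at 1.65. Starts shut. A spring ball catches the tip: about 5 N at the knob to pass it (0.01 to 0.27 rad); elsewhere it stays where left.
- knob (a point): grip point on the upright black round knob of the keeper bar, 16 mm in diameter and 55 mm tall, 83 mm from the hinge; the point lies on its axis 85 mm above the bench, the knob's top is 22 mm higher and the bar's top 33 mm lower.
- bar_hinge (a point): point on the keeper bar's upright hinge axis at the same height as the knob point (at x = +60, y = +115 mm from the bed's centre).
- bolster: dark wooden bolster, 84 x 156 x 36 mm (x, y, z), the biggest piece; each long side has a finger notch 7 mm deep and 44 mm long at its middle, over the full height, so that there it is 70 mm wide and is gripped across x from above. Flat top and underside. About 0.35 kg. Origin: centre of the underside; z up as it lies. May be absent.
- board: plain wooden board, 70 x 144 x 30 mm (x, y, z), about 0.22 kg. Grip across x (70 mm). Origin: centre of the underside. May be absent.
- steel_plate: thin flat rusty steel plate, 60 x 130 x 8 mm (x, y, z), about 0.48 kg. Grip across x (60 mm) with the fingertips. Origin: centre of the underside. May be absent.
- wood_block: hardwood block, 45 x 90 x 42 mm (x, y, z), about 0.13 kg, the smallest footprint. Grip across x (45 mm). Origin: centre of the underside. May be absent.
- tape_measure: yellow tape measure, 32 x 76 x 67 mm, lying nearer the robot; not to be moved. Origin: centre of the underside.
- pliers: red-handled pliers, 56 x 200 x 12 mm, nearer the robot; not to be moved. Origin: centre of the underside.

How it is judged:
On the way, in this order (a step that is already met when the one before it is completed fails the run):
1. the keeper bar is swung wide open (more than 1.2 rad) (value of joint keeper_bar above 1.2 rad), for 0.2 s.
2. all present pieces are stacked on the bed, largest first, each fully supported and let go, with the bar still open (more than 0.8 rad) (x of bolster in the frame of bed between -0.02 and 0.02 m and y of bolster in the frame of bed between -0.015 and 0.015 m and z of each of bolster, board, steel_plate, wood_block in the frame of bed above -0.003 m and angle between each of bolster, board, steel_plate, wood_block's own z axis and vertical below 0.06 rad and angle between the x axis of each of bolster, board, steel_plate, wood_block and the x axis of bed, either way round below 0.08 rad and linear speed of each of bolster, board, steel_plate, wood_block below 0.02 m/s and x of board in the frame of bed between -0.02 and 0.02 m and y of board in the frame of bed between -0.015 and 0.015 m and x of steel_plate in the frame of bed between -0.02 and 0.02 m and y of steel_plate in the frame of bed between -0.015 and 0.015 m and x of wood_block in the frame of bed between -0.02 and 0.02 m and y of wood_block in the frame of bed between -0.015 and 0.015 m and x of board in the frame of bolster between -0.009 and 0.009 m and y of board in the frame of bolster between -0.008 and 0.008 m and z of each of board, steel_plate, wood_block in the frame of bolster above 0.033 m and x of steel_plate in the frame of bolster between -0.014 and 0.014 m and y of steel_plate in the frame of bolster between -0.015 and 0.015 m and x of wood_block in the frame of bolster between -0.0215 and 0.0215 m and y of wood_block in the frame of bolster between -0.035 and 0.035 m and x of steel_plate in the frame of board between -0.007 and 0.007 m and y of steel_plate in the frame of board between -0.009 and 0.009 m and z of each of steel_plate, wood_block in the frame of board above 0.027 m and x of wood_block in the frame of board between -0.0145 and 0.0145 m and y of wood_block in the frame of board between -0.029 and 0.029 m and x of wood_block in the frame of steel_plate between -0.0095 and 0.0095 m and y of wood_block in the frame of steel_plate between -0.022 and 0.022 m and z of wood_block in the frame of steel_plate above 0.005 m and value of joint keeper_bar above 0.8 rad and contact force between the fingers and bolster below 0.2 N and contact force between the fingers and board below 0.2 N and contact force between the fingers and steel_plate below 0.2 N and contact force between the fingers and wood_block below 0.2 N), for 0.3 s.
3. the keeper bar is home behind its catch (less than 0.03 rad) (value of joint keeper_bar below 0.03 rad), for 0.2 s.
At the end, for the whole second after the job is handed in: Every present piece rests flat and square with the stand (0.08 rad), its centre within 20 mm across and 15 mm along of the bed's centre; each smaller piece is above every larger one, overhanging it by at most 2 mm; the keeper bar is below 0.03 rad (x of bolster in the frame of bed between -0.02 and 0.02 m and y of bolster in the frame of bed between -0.015 and 0.015 m and z of each of bolster, board, steel_plate, wood_block in the frame of bed above -0.003 m and angle between each of bolster, board, steel_plate, wood_block's own z axis and vertical below 0.06 rad and angle between the x axis of each of bolster, board, steel_plate, wood_block and the x axis of bed, either way round below 0.08 rad and linear speed of each of bolster, board, steel_plate, wood_block below 0.02 m/s and x of board in the frame of bed between -0.02 and 0.02 m and y of board in the frame of bed between -0.015 and 0.015 m and x of steel_plate in the frame of bed between -0.02 and 0.02 m and y of steel_plate in the frame of bed between -0.015 and 0.015 m and x of wood_block in the frame of bed between -0.02 and 0.02 m and y of wood_block in the frame of bed between -0.015 and 0.015 m and x of board in the frame of bolster between -0.009 and 0.009 m and y of board in the frame of bolster between -0.008 and 0.008 m and z of each of board, steel_plate, wood_block in the frame of bolster above 0.033 m and x of steel_plate in the frame of bolster between -0.014 and 0.014 m and y of steel_plate in the frame of bolster between -0.015 and 0.015 m and x of wood_block in the frame of bolster between -0.0215 and 0.0215 m and y of wood_block in the frame of bolster between -0.035 and 0.035 m and x of steel_plate in the frame of board between -0.007 and 0.007 m and y of steel_plate in the frame of board between -0.009 and 0.009 m and z of each of steel_plate, wood_block in the frame of board above 0.027 m and x of wood_block in the frame of board between -0.0145 and 0.0145 m and y of wood_block in the frame of board between -0.029 and 0.029 m and x of wood_block in the frame of steel_plate between -0.0095 and 0.0095 m and y of wood_block in the frame of steel_plate between -0.022 and 0.022 m and z of wood_block in the frame of steel_plate above 0.005 m and value of joint keeper_bar below 0.03 rad); the robot touches nothing.
It fails at once if the tape measure or pliers is moved more than 30 mm (distance of any of tape_measure, pliers from where it was at the start of the episode above 0.03 m).
Of bolster, board, steel_plate, wood_block only 3 to 4 are there at a start; the rules pass over those that are not, and their reading is None.
At some moment in a run one of bolster, board, steel_plate, wood_block may be knocked a few centimetres aside while the robot is not near it.
Once in a run the grip may slacken for a moment while it holds something.
It also fails if it takes over 210 s, if anything falls off the work surface, if the arm or the gripper's body presses on something with over 40 N, if the wrist force passes 120 N, or if a joint passes its speed limit or range.

## Working session

There is one attempt and no reset: what is moved stays moved. The work goes in short steps, Python scripts to look and compute and a tool call to move; the robot and the scene stay as the last step left them, time stands still between calls to the robot, and variables do not carry over. Pictures are saved under pics/ and viewed, on a budget of 21 in all, crops included, one or two more only if the job needs it, and the job is handed in when it is done.

Besides the shell and the picture viewer there is one more tool, called after "Call:" as name([rows], argument=value, ...), one row to a line, values as JSON. step_arm: Moves the arm, as the interface text tells. Its arguments: {"type":"object","properties":{"increments":{"type":"array"}},"required":["increments"]}

```bash
ls; mkdir -p pics; cat > h.py <<'E'
import numpy as np, cv2
from scipy.spatial.transform import Rotation as R
from cell import manip
def save(cam,fn):
    s=manip.get_state(); d=manip.snapshot(cam); cv2.imwrite('pics/'+fn,d['frame'][:,:,::-1]); 
    np.savez('pics/'+fn+'.npz',pos=s['tcp_pos'],ori=s['orientation'],**{k:v for k,v in d.items() if k!='frame'})
    return d
def ray(fn,u,v):
    d=np.load('pics/'+fn+'.npz'); K=d['intrinsics']
    if 'mount' in d:
        x=(u-K[0,2])/K[0,0]; y=(v-K[1,2])/K[1,1]; th=np.hypot(x,y); s=np.sin(th)/max(th,1e-9)
        c=np.array([x*s,-y*s,-np.cos(th)]); M=d['mount']
        T=np.eye(4);T[:3,:3]=R.from_euler('xyz',d['ori']).as_matrix();T[:3,3]=d['pos']; W=T@M
    else:
        c=np.array([(u-K[0,2])/K[0,0],-(v-K[1,2])/K[1,1],-1]); W=np.linalg.inv(d['extrinsics'])
    return W[:3,3],W[:3,:3]@c
def at(fn,u,v,z):
    o,r=ray(fn,u,v); return o+r*(z-o[2])/r[2]
def proj(fn,P):
    d=np.load('pics/'+fn+'.npz'); K=d['intrinsics']
    if 'mount' in d:
        T=np.eye(4);T[:3,:3]=R.from_euler('xyz',d['ori']).as_matrix();T[:3,3]=d['pos']
        c=(np.linalg.inv(T@d['mount'])@np.r_[P,1])[:3]; th=np.arctan2(np.hypot(c[0],c[1]),-c[2]); n=np.hypot(c[0],c[1])
        return np.array([K[0,2]+K[0,0]*th*c[0]/n,K[1,2]-K[1,1]*th*c[1]/n])
    c=(d['extrinsics']@np.r_[P,1])[:3]
    return np.array([K[0,2]+K[0,0]*c[0]/-c[2],K[1,2]-K[1,1]*c[1]/-c[2]])
E
python3 - <<'E'
from h import *
print(manip.get_state())
for c in('top','scene','wrist'):
    d=save(c,c+'0.png'); print(c,{k:np.round(v,3).tolist() for k,v in d.items() if k!='frame'})
E
```

```text
pics
{'t': 0.0, 'q': array([ 1.02203430e+00,  3.42729710e-01,  1.52502855e+00, -2.89613116e-05,
        1.27536495e+00, -1.45982910e-01]), 'qd': array([-0.00038722,  0.00027584,  0.00051667, -0.00113674,  0.00011513,
        0.0011792 ]), 'joint_torque': array([ 1.25704984e-03, -4.33691525e+01, -2.46014017e+01, -1.54410754e-04,
        8.02757306e-03, -1.62825713e-04]), 'tcp_pos': array([0.20555791, 0.48265371, 0.23061829]), 'orientation': array([ 3.01370164,  1.56926552, -2.10145801]), 'contact_force': array([-0.33716099, -0.78917174, -0.29190244]), 'ft_torque': array([ 0.00714821,  0.00751654, -0.03347491]), 'grip_width': 0.08568166340622566}
top {'intrinsics': [[497.42, 0.0, 314.433], [0.0, 497.42, 198.248], [0.0, 0.0, 1.0]], 'extrinsics': [[-0.003, -1.0, 0.014, -0.037], [0.991, -0.002, 0.132, -0.396], [-0.132, 0.015, 0.991, -1.436], [0.0, 0.0, 0.0, 1.0]]}
scene {'intrinsics': [[415.039, 0.0, 314.248], [0.0, 415.039, 202.905], [0.0, 0.0, 1.0]], 'extrinsics': [[0.746, -0.666, -0.011, -0.291], [0.391, 0.424, 0.817, -0.201], [-0.539, -0.614, 0.577, -0.95], [0.0, 0.0, 0.0, 1.0]]}
wrist {'intrinsics': [[309.707, 0.0, 322.586], [0.0, 309.707, 196.249], [0.0, 0.0, 1.0]], 'mount': [[-0.001, 0.282, -0.96, -0.142], [0.001, 0.96, 0.282, 0.072], [1.0, -0.0, -0.001, -0.001], [0.0, 0.0, 0.0, 1.0]]}
```

View pics/top0.png

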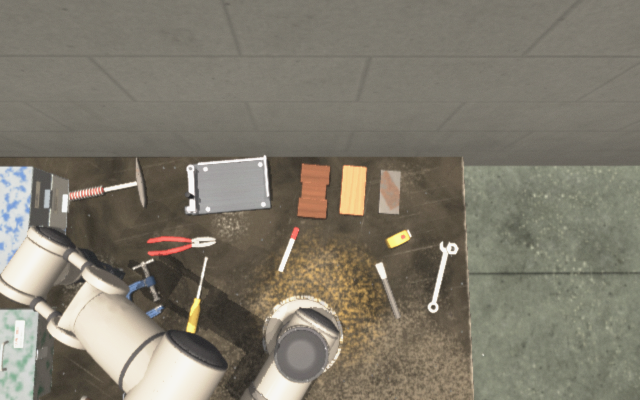

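View pics/scene0.png

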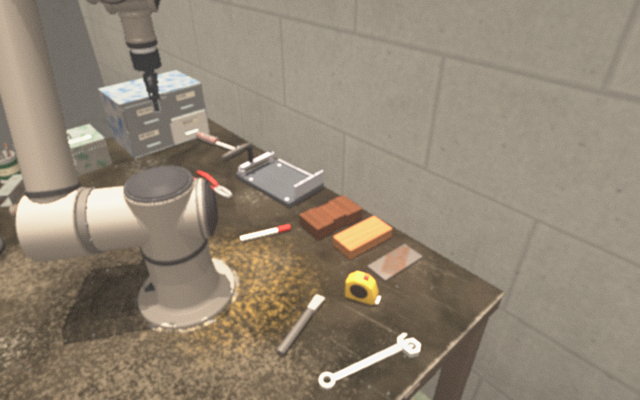

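The top view shows the stand around (228,185) with the bar on its left, the bolster at (314,191), the board at (353,190) and the plate at (390,192). There is no block. The pliers are at (180,245) and the tape at (398,238). I'll enlarge this area.

```bash
python3 - <<'E'
import cv2
i=cv2.imread('pics/top0.png')[145:225,175:415]
cv2.imwrite('pics/top0c.png',cv2.resize(i,(800,267),interpolation=cv2.INTER_CUBIC))
E
```

```text
(no output)
```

View pics/top0c.png

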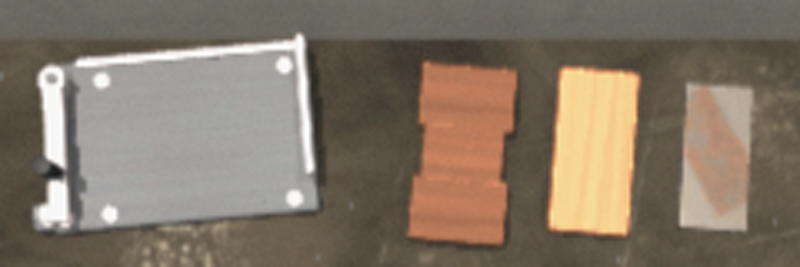

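The crop shows clear corners: bolster (424,63),(516,70),(503,245),(409,237), board (560,67)…(549,233), plate (687,83)…(681,227). The bed screws are at (102,80),(284,65),(294,198),(110,214), the hinge at (50,78) and the knob base at (57,168).

```bash
python3 - <<'E'
from h import *
def A(p,z): return at('top0.png',175+p[0]*.3-.35,145+p[1]*.2996-.35,z)
def rect(n,c,z):
    P=np.array([A(p,z) for p in c])[:,:2]; r=np.array
    m=P.mean(0); lx=(P[0]-P[3]+P[1]-P[2])/2; ly=(P[0]-P[1]+P[3]-P[2])/2
    print(n,m.round(4),'dims',np.linalg.norm(lx).round(3),np.linalg.norm(ly).round(3),'yaw of ~x side',np.degrees(np.arctan2(lx[1],lx[0])).round(2),np.degrees(np.arctan2(-ly[0],ly[1])).round(2))
rect('bolster',[(424,63),(516,70),(503,245),(409,237)],.036)
rect('board',[(560,67),(639,71),(630,236),(549,233)],.03)
rect('plate',[(687,83),(752,88),(746,231),(681,227)],.008)
rect('bedscrews',[(102,80),(284,65),(294,198),(110,214)],.018)
h=A((50,78),.052); k=A((57,168),.052);print('hinge',h,'knob',k, np.hypot(*(k-h)[:2]))
print('knobtop',A((38,166),.107))
print('fence/lip corner',A((300,42),.05))
s=manip.get_state(); print(R.from_euler('xyz',s['orientation']).as_matrix().round(3))
E
```

```text
bolster [ 0.4174 -0.035 ] dims 0.155 0.082 yaw of ~x side -4.73 -4.73
board [ 0.4198 -0.1511] dims 0.148 0.071 yaw of ~x side -4.21 -2.61
plate [ 0.4179 -0.2627] dims 0.13 0.058 yaw of ~x side -3.72 -4.08
bedscrews [0.4332 0.2005] dims 0.12 0.162 yaw of ~x side 4.82 4.84
hinge [0.48151519 0.32457597 0.052     ] knob [0.40251449 0.31622144 0.052     ] 0.0794412334813071
knobtop [0.39651967 0.31916226 0.107     ]
fence/lip corner [0.51378814 0.1077513  0.05      ]
[[-0.001 -0.92   0.392]
 [-0.001  0.392  0.92 ]
 [-1.     0.    -0.001]]
```

```bash
cat >> h.py <<'E'
def plan(x,y,z,psi):
    s=manip.get_state(); M=R.from_euler('xyz',s['orientation']).as_matrix(); p=s['tcp_pos']
    cur=np.degrees(np.arctan2(M[1,2],M[0,2])); dpsi=(psi-cur+180)%360-180
    a=np.radians(psi); G=np.array([[0,0,-1],[-np.sin(a),np.cos(a),0],[np.cos(a),np.sin(a),0]]).T
    d=np.array([x,y,z])-p
    rv=np.degrees(R.from_matrix(M.T@G).as_rotvec())
    print('t',round(s['t'],1),'tcp',p.round(4),'psi',cur.round(2),'w',round(s['grip_width']*1e3,1),'F',s['contact_force'].round(1))
    print(' turn',rv.round(2),'then shift (units, new axes)',(G.T@d/.03).round(3),' / in present axes',(M.T@d/.03).round(3))
E
python3 - <<'E'
from h import *
plan(.399,.318,.23,95)
E
```

```text
t 0.1 tcp [0.2056 0.4827 0.2308] psi 66.92 w 85.1 F [ 0.2  0.3 -0. ]
 turn [-28.08  -0.06  -0.03] then shift (units, new axes) [ 0.026 -5.943 -6.032]  / in present axes [ 0.028 -8.083 -2.524]
```

Call:
step_arm([
  [0,0,0,-9.4,0,0,60],
  [0,0,0,-9.4,0,0,60],
  [0,0,0,-9.3,0,0,60],
  [0,-0.85,-0.86,0,0,0,60],
  [0,-0.85,-0.86,0,0,0,60],
  [0,-0.85,-0.86,0,0,0,60],
  [0,-0.85,-0.86,0,0,0,60],
  [0,-0.85,-0.86,0,0,0,60],
  [0,-0.85,-0.86,0,0,0,60],
  [0,-0.84,-0.87,0,0,0,60],
])

```text
t: 1.4
tcp_pos: [0.3999, 0.3175, 0.2311]
orientation: [1.726, 1.57, -2.899]
contact_force: [-0.4, 1.0, 0.6]
grip_width: 0.0602
```

```bash
python3 - <<'E'
from h import *
plan(.399,.318,.23,95)
save('wrist','w1.png')
for n,P in dict(knobtop=(.3988,.3177,.107),hinge=(.4815,.3246,.052),bed=(.432,.203,.018)).items(): print(n,proj('w1.png',np.array(P)).round(0))
E
```

```text
t 1.4 tcp [0.3999 0.3175 0.2311] psi 95.02 w 60.2 F [-0.4  1.   0.6]
 turn [ 0.02 -0.   -0.02] then shift (units, new axes) [0.037 0.027 0.019]  / in present axes [0.037 0.027 0.019]
knobtop [323. 188.]
hinge [323. 246.]
bed [227. 188.]
```

View pics/w1.png

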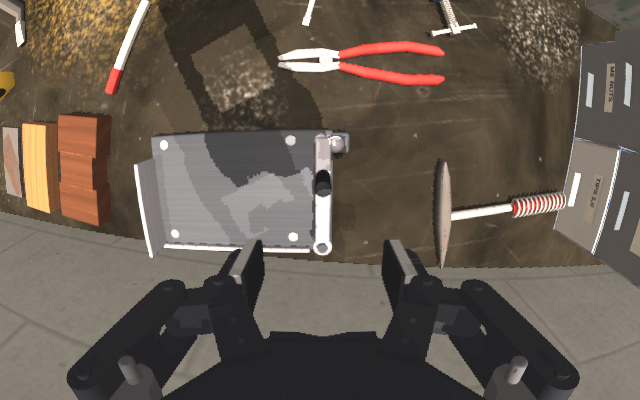

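Wrist view: hinge at (322,247), knob top around (323,178) and knob base around (323,194), with bed screws at (164,145),(291,140),(293,237),(175,233). The hammer is at (443,215).

```bash
python3 - <<'E'
from h import *
f='w1.png'
for n,u,v,z in [('hinge',322,247,.052),('knobtop',323,178,.107),('knobbase',323,192,.052),('tip',323,135,.052),('s1',164,145,.018),('s2',291,140,.018),('s3',293,237,.018),('s4',175,233,.018),('hammer',443,215,.01),('hammerend',443,265,.01)]: print(n,at(f,u,v,z).round(4))
S=np.array([at(f,*p,.018) for p in [(164,145),(291,140),(293,237),(175,233)]]); print(S.mean(0), np.degrees(np.arctan2(*( (S[3]-S[0]+S[2]-S[1])[[1,0]]))),np.degrees(np.arctan2(*((S[1]-S[0]+S[2]-S[3])[:2]*[-1,1]))))
for P in [(.3988,.3177,.052),(.3988,.3177,.107)]: print(proj(f,np.array(P)))
E
```

```text
hinge [0.4827 0.324  0.052 ]
knobtop [0.3893 0.3167 0.107 ]
knobbase [0.4174 0.3193 0.052 ]
tip [0.3563 0.3139 0.052 ]
s1 [0.3827 0.1156 0.018 ]
s2 [0.3681 0.278  0.018 ]
s3 [0.4885 0.2879 0.018 ]
s4 [0.5012 0.1259 0.018 ]
hammer [0.4462 0.4804 0.01  ]
hammerend [0.5202 0.4985 0.01  ]
[0.43512553 0.20186168 0.018     ] 4.821960784394622 4.822024937282588
[323.0447362  175.08703374]
[323.20475897 188.41914429]
```

Call:
step_arm([
  [0.8,0.03,0.02,0,0,0,50],
  [0.8,0,0,0,0,0,50],
  [0.8,0,0,0,0,0,50],
  [0.8,0,0,0,0,0,50],
  [0.8,0,0,0,0,0,50],
  [0.75,0,0,0,0,0,50],
  [0.75,0,0,0,0,0,50],
  [0,0,0,0,0,0,22],
  [0,0,0,0,0,0,22],
  [0,0,0,0,0,0,22],
])

```text
t: 2.7
tcp_pos: [0.3987, 0.3193, 0.0673]
orientation: [-1.092, 1.569, 0.566]
contact_force: [0.6, -0.2, -0.1]
grip_width: 0.0218
```

```bash
python3 - <<'E'
from h import *
H=np.array([.482,.3243]); b=4.82
for th in np.linspace(0,1.3,11)[1:]:
    a=np.radians(b)+np.pi-th; P=H+.083*np.array([np.cos(a),np.sin(a)]); print(th.round(2),P.round(4),'psi',round(95-np.degrees(th),1))
plan(.399,.318,.066,95)
E
```

```text
0.13 [0.3991 0.3281] psi 87.6
0.26 [0.4003 0.3388] psi 80.1
0.39 [0.4029 0.3493] psi 72.7
0.52 [0.4068 0.3593] psi 65.2
0.65 [0.4119 0.3688] psi 57.8
0.78 [0.4183 0.3775] psi 50.3
0.91 [0.4257 0.3853] psi 42.9
1.04 [0.4341 0.3921] psi 35.4
1.17 [0.4433 0.3977] psi 28.0
1.3 [0.4532 0.4021] psi 20.5
t 2.7 tcp [0.3987 0.3193 0.0673] psi 95.02 w 21.8 F [ 0.6 -0.2 -0.1]
 turn [0.02 0.05 0.1 ] then shift (units, new axes) [ 0.044 -0.005 -0.044]  / in present axes [ 0.043 -0.005 -0.044]
```

Call:
step_arm([
  [0,-0.02,0.4,7.45,0,0,22],
  [0,-0.023,0.36,7.45,0,0,22],
  [0,-0.023,0.36,7.45,0,0,22],
  [0,-0.023,0.36,7.45,0,0,22],
  [0,-0.023,0.36,7.45,0,0,22],
  [0,-0.023,0.36,7.45,0,0,22],
  [0,-0.023,0.36,7.45,0,0,22],
  [0,-0.023,0.36,7.45,0,0,22],
  [0,-0.023,0.36,7.45,0,0,22],
  [0,-0.023,0.36,7.45,0,0,22],
])

```text
t: 3.95
tcp_pos: [0.452, 0.4059, 0.0671]
orientation: [0.368, 1.57, 0.722]
contact_force: [-0.4, -0.7, -1.3]
grip_width: 0.022
```

Call:
step_arm([
  [0,-0.015,0.2,4,0,0,22],
  [0,0,0,0,0,0,22],
  [0,0,0,0,0,0,22],
  [0,0,-0.07,0,0,0,45],
  [0,0,0,0,0,0,45],
  [-0.9,0,0,0,0,0,45],
  [-0.9,0,0,0,0,0,85],
  [-0.9,0,0,0,0,0,85],
  [-0.9,0,0,0,0,0,85],
  [-0.9,0,0,0,0,0,85],
])

```text
t: 5.2
tcp_pos: [0.4552, 0.4065, 0.2023]
orientation: [0.822, 1.571, 1.111]
contact_force: [0.7, -0.1, 0.2]
grip_width: 0.0852
```

```bash
python3 - <<'E'
from h import *
plan(.4174,-.035,.23,85.3)
save('wrist','w2.png')
E
```

```text
t 5.2 tcp [0.4552 0.4065 0.2023] psi 16.54 w 85.2 F [ 0.7 -0.1  0.2]
 turn [-6.876e+01  1.000e-02 -0.000e+00] then shift (units, new axes) [ -0.924   0.051 -14.77 ]  / in present axes [ -0.926 -13.748  -5.399]
```

View pics/w2.png

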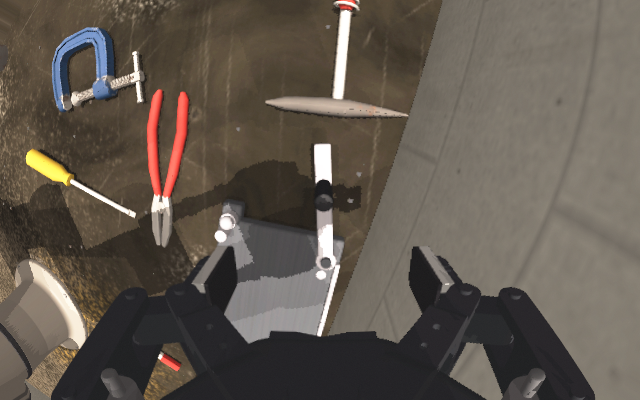

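The bar is open: the knob is at (323,195) and the bar points straight out, clear of the hammer. Next is the bolster.

Call:
step_arm([
  [-0.3,0,0,-9.8,0,0,85],
  [-0.3,0,0,-9.8,0,0,85],
  [-0.3,0,0,-9.8,0,0,85],
  [0,0,-0.3,-9.8,0,0,85],
  [0,0,-0.5,-9.8,0,0,85],
  [0,0,-0.8,-9.8,0,0,85],
  [0,0,-1,-9.96,0,0,85],
  [0,0,-1,0,0,0,85],
  [0,0,-1,0,0,0,85],
  [0,0,-1,0,0,0,85],
])

```text
t: 6.5
tcp_pos: [0.4154, 0.2462, 0.2281]
orientation: [-1.323, 1.571, 0.166]
contact_force: [0.5, -0.2, 0.3]
grip_width: 0.085
```

```bash
python3 - <<'E'
from h import *
plan(.4174,-.035,.23,85.3)
E
```

```text
t 6.5 tcp [0.4154 0.2462 0.2281] psi 85.31 w 85.0 F [ 0.5 -0.2  0.3]
 turn [0.01 0.   0.01] then shift (units, new axes) [-0.063 -0.833 -9.335]  / in present axes [-0.064 -0.832 -9.335]
```

Call:
step_arm([
  [0,-0.083,-0.93,0,0,0,85],
  [0,-0.083,-0.93,0,0,0,85],
  [0,-0.083,-0.93,0,0,0,85],
  [0,-0.083,-0.93,0,0,0,85],
  [0,-0.083,-0.93,0,0,0,85],
  [0,-0.083,-0.93,0,0,0,85],
  [0,-0.083,-0.93,0,0,0,85],
  [0,-0.083,-0.93,0,0,0,85],
  [0,-0.083,-0.93,0,0,0,85],
  [0,-0.083,-0.96,0,0,0,85],
])

```text
t: 7.75
tcp_pos: [0.4173, -0.0347, 0.2282]
orientation: [-1.268, 1.571, 0.22]
contact_force: [-0.6, -0.0, -0.5]
grip_width: 0.0848
```

```bash
python3 - <<'E'
from h import *
plan(.4174,-.035,.23,85.3)
d=save('wrist','w3.png')
i=d['frame'][100:300,180:460,::-1]; cv2.imwrite('pics/w3c.png',cv2.resize(i,(784,560),interpolation=cv2.INTER_CUBIC))
print(proj('w3.png',np.array([.4174,-.035,.036])))
E
```

```text
t 7.8 tcp [ 0.4173 -0.0347  0.2282] psi 85.3 w 84.8 F [-0.6 -0.  -0.5]
 turn [0.   0.   0.01] then shift (units, new axes) [-0.062 -0.003 -0.01 ]  / in present axes [-0.062 -0.003 -0.01 ]
[322.50074616 173.37707569]
```

View pics/w3c.png

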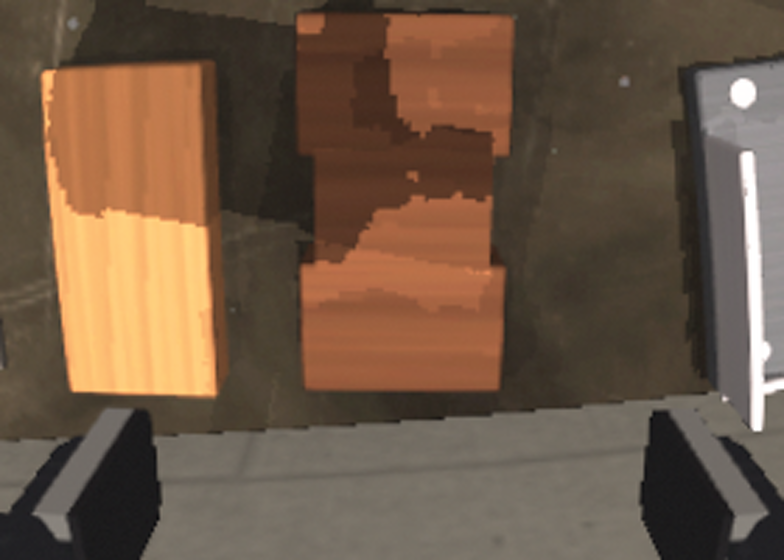

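Crop (scale 2.8): bolster top corners (297,14),(516,14),(501,388),(304,388), with the notch between rows 153 and 265. Board top corners are (42,72),(204,63),(214,396),(70,390).

```bash
cat >> h.py <<'E'
def rectw(f,C,z,crop,sc):
    P=np.array([at(f,crop[0]+(u+.5)/sc-.5,crop[1]+(v+.5)/sc-.5,z)[:2] for u,v in C])
    m=P.mean(0); a=(P[2]-P[1]+P[3]-P[0])/2; b=(P[1]-P[0]+P[2]-P[3])/2
    print(m.round(4),'down-side',np.linalg.norm(a).round(4),np.degrees(np.arctan2(a[1],a[0])).round(2),'right-side',np.linalg.norm(b).round(4),np.degrees(np.arctan2(b[1],b[0])).round(2))
    return m
E
python3 - <<'E'
from h import *
m=rectw('w3.png',[(297,14),(516,14),(501,388),(304,388)],.036,(180,100),2.8)
rectw('w3.png',[(314,153),(495,153),(491,265),(313,265)],.036,(180,100),2.8)
rectw('w3.png',[(42,72),(204,63),(214,396),(70,390)],.03,(180,100),2.8)
plan(*m,.04,85.3)
E
```

```text
[ 0.4188 -0.0333] down-side 0.154 -5.2 right-side 0.0835 85.35
[ 0.4188 -0.0338] down-side 0.0455 -5.87 right-side 0.0711 85.33
[ 0.4218 -0.1496] down-side 0.1422 -5.77 right-side 0.069 85.05
t 7.8 tcp [ 0.4176 -0.0373  0.2281] psi 85.25 w 85.1 F [ 0.7 -1.8 -0. ]
 turn [-0.05 -0.11  0.03] then shift (units, new axes) [ 6.271 -0.026  0.135]  / in present axes [ 6.271 -0.023  0.147]
```

Call:
step_arm([
  [0.9,-0.03,0.08,0,0,0,85],
  [0.9,0,0,0,0,0,85],
  [0.9,0,0,0,0,0,85],
  [0.9,0,0,0,0,0,85],
  [0.9,0,0,0,0,0,85],
  [0.9,0,0,0,0,0,85],
  [0.9,0,0,0,0,0,85],
  [0.7,0,0,0,0,0,85],
  [0.5,0,0,0,0,0,85],
  [0,0,0,0,0,0,85],
])

```text
t: 9.05
tcp_pos: [0.4179, -0.0311, 0.0025]
orientation: [1.34, 1.569, 2.828]
contact_force: [-0.0, -0.1, 0.8]
grip_width: 0.0848
```

```bash
python3 - <<'E'
from h import *
plan(.4188,-.0335,.003,85.1)
plan(.4188,-.0335,.003,85.1)
E
```

```text
t 9.1 tcp [ 0.4179 -0.0311  0.0025] psi 85.29 w 84.8 F [-0.  -0.1  0.8]
 turn [ 0.19  0.03 -0.12] then shift (units, new axes) [-0.016 -0.037 -0.076]  / in present axes [-0.016 -0.037 -0.076]
t 9.1 tcp [ 0.4179 -0.0311  0.0025] psi 85.29 w 84.8 F [-0.  -0.1  0.8]
 turn [ 0.19  0.03 -0.12] then shift (units, new axes) [-0.016 -0.037 -0.076]  / in present axes [-0.016 -0.037 -0.076]
```

Call:
step_arm([
  [0,0,-0.06,0,0,0,60],
  [0,0,0,0,0,0,60],
  [0,0,0,0,0,0,60],
  [0,0,0,0,0,0,60],
  [-0.2,0,0,0,0,0,60],
  [-0.5,0,0,0,0,0,60],
  [-0.8,0,0,0,0,0,60],
  [-0.8,0,0,0,0,0,60],
  [-0.8,0,0,0,0,0,60],
  [0,0,0,0,0,0,60],
])

```text
t: 10.3
tcp_pos: [0.4194, -0.0336, 0.0975]
orientation: [-1.755, 1.567, -0.267]
contact_force: [1.7, -0.4, -5.2]
grip_width: 0.0688
```

```bash
python3 - <<'E'
from h import *
plan(.432,.203,.12,4.82)
E
```

```text
t 10.3 tcp [ 0.4194 -0.0336  0.0975] psi 85.29 w 68.8 F [ 1.7 -0.4 -5.2]
 turn [80.47  0.11  0.2 ] then shift (units, new axes) [-0.749  7.825  1.081]  / in present axes [-0.755  0.227  7.895]
```

Call:
step_arm([
  [-0.4,0,0,10.06,0,0,60],
  [-0.4,0,0,10.06,0,0,60],
  [0,0,0,10.06,0,0,60],
  [0,0,0,10.06,0,0,60],
  [0,0,0,10.06,0,0,60],
  [0,0,0,10.06,0,0,60],
  [0,0,0,10.06,0,0,60],
  [0,0,0,10.05,0,0,60],
  [0,0.4,0.05,0,0,0,60],
  [0,0.6,0.1,0,0,0,60],
])

```text
t: 11.55
tcp_pos: [0.4199, -0.0024, 0.1195]
orientation: [2.765, 1.569, 2.852]
contact_force: [-0.1, -0.3, -3.6]
grip_width: 0.0686
```

Call:
step_arm([
  [0,0.75,0.1,0,0,0,60],
  [0,0.75,0.1,0,0,0,60],
  [0,0.75,0.1,0,0,0,60],
  [0,0.75,0.1,0,0,0,60],
  [0,0.75,0.1,0,0,0,60],
  [0,0.75,0.1,0,0,0,60],
  [0,0.75,0.1,0,0,0,60],
  [0,0.75,0.1,0,0,0,60],
  [0,0.6,0.1,0,0,0,60],
  [0,0,0,0,0,0,60],
])

```text
t: 12.8
tcp_pos: [0.4304, 0.1977, 0.1198]
orientation: [3.125, 1.57, -3.07]
contact_force: [-0.6, -0.6, -5.4]
grip_width: 0.0692
```

```bash
python3 - <<'E'
from h import *
plan(.432,.204,.123,4.82)
save('wrist','w4.png'); plan(.432,.204,.123,4.82)
E
```

```text
t 12.8 tcp [0.4304 0.1977 0.1198] psi 5.03 w 69.2 F [-0.6 -0.6 -5.4]
 turn [ 0.21 -0.03 -0.  ] then shift (units, new axes) [-0.106  0.205  0.071]  / in present axes [-0.106  0.205  0.072]
t 12.8 tcp [0.4303 0.1969 0.1198] psi 4.97 w 69.2 F [-1.2  0.1 -2.9]
 turn [ 0.15 -0.05  0.02] then shift (units, new axes) [-0.105  0.231  0.075]  / in present axes [-0.105  0.23   0.076]
```

View pics/w4.png

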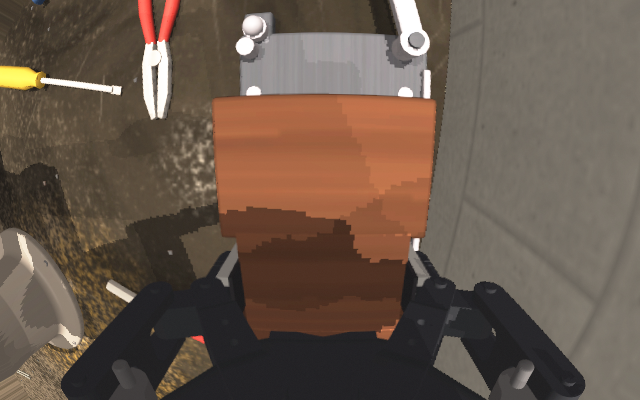

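Bolster is held level. The hinge is at (416,42), the bed screws at (254,93),(405,92), and the bolster far top corners at (214,99),(435,99).

```bash
python3 - <<'E'
from h import *
f='w4.png'; b=np.radians(4.82); X=np.array([np.cos(b),np.sin(b)]);Y=np.array([-X[1],X[0]])
h=at(f,416,42,.052)[:2]; print('hinge',h,'bed',h-.06*X-.115*Y)
for p in [(254,93),(405,92)]: print('screw',at(f,*p,.018)[:2])
c=[at(f,*p,.153)[:2] for p in[(214,99),(435,99)]]; m=(c[0]+c[1])/2; print('bolster ctr',m-.078*Y,'width',np.linalg.norm(c[1]-c[0]),np.degrees(np.arctan2(*(c[1]-c[0])[::-1])))
E
```

```text
hinge [0.483315   0.32269585] bed [0.43319014 0.20306099]
screw [0.36887382 0.27686929]
screw [0.48751852 0.28879502]
bolster ctr [0.43072269 0.19547739] width 0.07982542741216585 5.13873164556769
```

Call:
step_arm([
  [0,0.23,0.05,0.1,0,0,60],
  [0.6,0,0,0,0,0,60],
  [0.8,0,0,0,0,0,60],
  [0.8,0,0,0,0,0,60],
  [0.6,0,0,0,0,0,60],
  [0.3,0,0,0,0,0,60],
  [0.1,0,0,0,0,0,60],
  [0.05,0,0,0,0,0,60],
  [0,0,0,0,0,0,60],
  [0,0,0,0,0,0,60],
])

```text
t: 14.1
tcp_pos: [0.432, 0.2036, 0.0232]
orientation: [0.255, 1.57, 0.337]
contact_force: [-0.6, -0.1, -3.5]
grip_width: 0.0692
```

```bash
python3 - <<'E'
from h import *
plan(.432,.204,.021,4.82)
E
```

```text
t 14.1 tcp [0.432  0.2036 0.0232] psi 4.71 w 69.2 F [-0.6 -0.1 -3.5]
 turn [-0.11  0.05 -0.01] then shift (units, new axes) [0.074 0.013 0.002]  / in present axes [0.074 0.013 0.002]
```

Call:
step_arm([
  [0.05,0,0,0,0,0,60],
  [0.05,0,0,0,0,0,60],
  [0,0,0,0,0,0,60],
  [0,0,0,0,0,0,85],
  [0,0,0,0,0,0,85],
  [0,0,0,0,0,0,85],
  [-0.4,0,0,0,0,0,85],
  [-0.8,0,0,0,0,0,85],
  [-1,0,0,0,0,0,85],
  [-1,0,0,0,0,0,85],
])

```text
t: 15.35
tcp_pos: [0.4317, 0.2035, 0.1174]
orientation: [0.379, 1.57, 0.462]
contact_force: [0.9, -0.5, -0.0]
grip_width: 0.085
```

Call:
step_arm([
  [-1,0,0,0,0,0,85],
  [-1,0,0,0,0,0,85],
  [-1,0,0,0,0,0,85],
  [-0.8,0,0,0,0,0,85],
  [0,-0.8,0,0,0,0,85],
  [0,-0.8,0,0,0,0,85],
  [0,-0.8,0,0,0,0,85],
  [0,-0.8,0,0,0,0,85],
  [0,-0.4,0,0,0,0,85],
  [0,0,0,0,0,0,85],
])

```text
t: 16.6
tcp_pos: [0.4406, 0.0955, 0.2302]
orientation: [0.487, 1.57, 0.568]
contact_force: [-0.3, 1.0, 0.2]
grip_width: 0.085
```

```bash
python3 - <<'E'
from h import *
plan(.4218,-.1496,.23,84.8)
d=save('wrist','w5.png'); plan(.4218,-.1496,.23,84.8)
save('top','top1.png')
E
```

```text
t 16.6 tcp [0.4406 0.0955 0.2302] psi 4.64 w 85.0 F [-0.3  1.   0.2]
 turn [-8.016e+01  3.000e-02  1.000e-02] then shift (units, new axes) [ 5.000e-03 -1.160e-01 -8.195e+00]  / in present axes [ 3.000e-03 -8.094e+00 -1.285e+00]
t 16.6 tcp [0.4405 0.096  0.23  ] psi 4.67 w 84.9 F [-1.   0.1  0.4]
 turn [-8.013e+01  3.000e-02 -1.000e-02] then shift (units, new axes) [ 2.000e-03 -1.210e-01 -8.211e+00]  / in present axes [-2.000e-03 -8.110e+00 -1.289e+00]
```

View pics/w5.png

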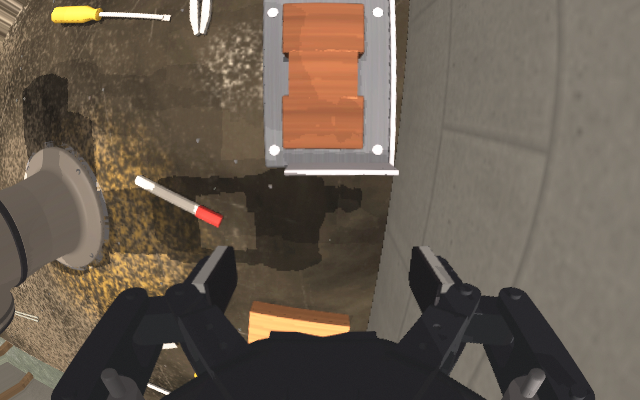

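Bolster is on the bed with corners (283,3),(363,4),(363,149),(283,149). The screws are at (273,13),(378,13),(377,150),(274,149).

```bash
python3 - <<'E'
from h import *
f='w5.png'
m=rectw(f,[(283,3),(363,4),(363,149),(283,149)],.054,(0,0),1)
rectw(f,[(273,13),(378,13),(377,150),(274,149)],.018,(0,0),1)
E
```

```text
[0.4322 0.2018] down-side 0.155 -85.33 right-side 0.0826 4.29
[0.4354 0.2002] down-side 0.1616 -85.31 right-side 0.1198 4.53
```

Call:
step_arm([
  [0,-0.3,-0.1,-10,0,0,85],
  [0,-0.2,-0.1,-10,0,0,85],
  [0,0,-0.3,-10,0,0,85],
  [0,0,-0.5,-10,0,0,85],
  [0,0,-0.7,-10,0,0,85],
  [0,0,-0.7,-10,0,0,85],
  [0,0,-0.8,-10,0,0,85],
  [0,0,-0.8,-10.1,0,0,85],
  [0,0,-0.9,0,0,0,85],
  [0,0,-0.9,0,0,0,85],
])

```text
t: 17.95
tcp_pos: [0.368, -0.0628, 0.23]
orientation: [-1.128, 1.57, 0.353]
contact_force: [0.3, 0.5, 0.5]
grip_width: 0.0849
```

```bash
python3 - <<'E'
from h import *
plan(.4218,-.1496,.2,84.8)
E
```

```text
t 17.9 tcp [ 0.368  -0.0628  0.23  ] psi 84.89 w 84.9 F [0.3 0.5 0.5]
 turn [0.09 0.01 0.03] then shift (units, new axes) [ 0.999 -2.049 -2.717]  / in present axes [ 0.999 -2.045 -2.721]
```

Call:
step_arm([
  [0.2,-0.4,-0.54,0,0,0,85],
  [0.2,-0.4,-0.54,0,0,0,85],
  [0.2,-0.4,-0.54,0,0,0,85],
  [0.2,-0.4,-0.54,0,0,0,85],
  [0.2,-0.44,-0.55,0,0,0,85],
  [0,0,0,0,0,0,85],
  [0,0,0,0,0,0,85],
  [0,0,0,0,0,0,85],
  [0,0,0,0,0,0,85],
  [0,0,0,0,0,0,85],
])

```text
t: 19.2
tcp_pos: [0.4215, -0.1491, 0.2]
orientation: [-1.765, 1.57, -0.284]
contact_force: [0.0, 0.4, 0.1]
grip_width: 0.0851
```

```bash
python3 - <<'E'
from h import *
plan(.4218,-.1496,.2,84.8)
d=save('wrist','w6.png'); plan(.4218,-.1496,.2,84.8)
i=d['frame'][80:280,180:460,::-1]; cv2.imwrite('pics/w6c.png',cv2.resize(i,(784,560),interpolation=cv2.INTER_CUBIC))
E
```

```text
t 19.2 tcp [ 0.4215 -0.1491  0.2   ] psi 84.83 w 85.1 F [0.  0.4 0.1]
 turn [ 0.03 -0.    0.02] then shift (units, new axes) [ 0.    -0.012 -0.016]  / in present axes [ 0.    -0.012 -0.016]
t 19.2 tcp [ 0.4215 -0.1491  0.2   ] psi 84.83 w 84.6 F [-0.   0.4 -0.1]
 turn [ 0.03 -0.    0.02] then shift (units, new axes) [-0.001 -0.012 -0.015]  / in present axes [-0.001 -0.012 -0.015]
```

View pics/w6c.png

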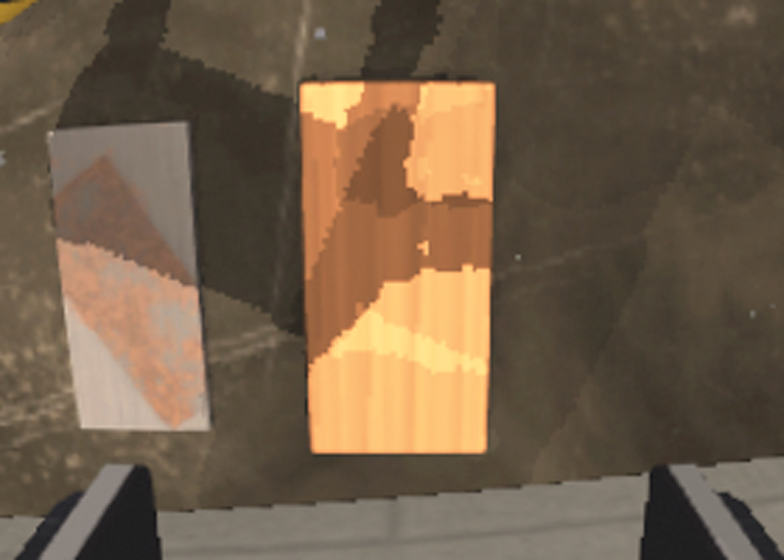

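Board corners in the crop: (300,82),(495,83),(488,453),(311,453). Plate corners: (50,132),(189,122),(209,430),(80,428).

```bash
python3 - <<'E'
from h import *
m=rectw('w6.png',[(300,82),(495,83),(488,453),(311,453)],.030,(180,80),2.8)
rectw('w6.png',[(50,132),(189,122),(209,430),(80,428)],.008,(180,80),2.8)
plan(*m,.003,85)
E
```

```text
[ 0.4221 -0.15  ] down-side 0.143 -4.86 right-side 0.0699 84.68
[ 0.4197 -0.261 ] down-side 0.1287 -4.72 right-side 0.0592 85.65
t 19.2 tcp [ 0.4215 -0.1491  0.2   ] psi 84.83 w 84.6 F [-0.   0.4 -0.1]
 turn [-0.17 -0.    0.02] then shift (units, new axes) [ 6.566 -0.023 -0.027]  / in present axes [ 6.566 -0.021 -0.027]
```

Call:
step_arm([
  [0.9,-0.02,-0.03,0,0,0,85],
  [0.9,0,0,0,0,0,85],
  [0.9,0,0,0,0,0,85],
  [0.9,0,0,0,0,0,85],
  [0.9,0,0,0,0,0,85],
  [0.8,0,0,0,0,0,85],
  [0.7,0,0,0,0,0,85],
  [0.4,0,0,0,0,0,85],
  [0.23,0,0,0,0,0,85],
  [0,0,0,0,0,0,85],
])

```text
t: 20.5
tcp_pos: [0.4221, -0.1502, 0.0009]
orientation: [0.531, 1.571, 2.012]
contact_force: [0.1, -0.6, -0.5]
grip_width: 0.085
```

Call:
step_arm([
  [0,0,0,0,0,0,60],
  [0,0,0,0,0,0,60],
  [0,0,0,0,0,0,60],
  [0,0,0,0,0,0,60],
  [-0.2,0,0,0,0,0,60],
  [-0.5,0,0,0,0,0,60],
  [-0.9,0,0,0,0,0,60],
  [-0.9,0,0,0,0,0,60],
  [-0.9,0,0,0,0,0,60],
  [-0.6,0,0,0,0,0,60],
])

```text
t: 21.75
tcp_pos: [0.4221, -0.1503, 0.1224]
orientation: [-1.945, 1.569, -0.465]
contact_force: [-0.1, -0.3, -2.7]
grip_width: 0.0683
```

```bash
python3 - <<'E'
from h import *
plan(.432,.203,.15,4.7)
E
```

```text
t 21.8 tcp [ 0.4221 -0.1503  0.1224] psi 84.81 w 68.3 F [-0.1 -0.3 -2.7]
 turn [8.011e+01 3.000e-02 8.000e-02] then shift (units, new axes) [-0.921 11.709  1.293]  / in present axes [-0.928  0.736 11.757]
```

Call:
step_arm([
  [-0.5,0,0,10,0,0,60],
  [-0.4,0,0,10,0,0,60],
  [0,0,0,10,0,0,60],
  [0,0,0,10,0,0,60],
  [0,0,0,10,0,0,60],
  [0,0,0,10,0,0,60],
  [0,0,0,10,0,0,60],
  [0,0,0,10.1,0,0,60],
  [0,0.4,0.05,0,0,0,60],
  [0,0.8,0.1,0,0,0,60],
])

```text
t: 23.0
tcp_pos: [0.4234, -0.1134, 0.148]
orientation: [1.097, 1.571, 1.183]
contact_force: [0.7, 0.3, -2.9]
grip_width: 0.0688
```

Call:
step_arm([
  [0,0.9,0.1,0,0,0,60],
  [0,0.9,0.1,0,0,0,60],
  [0,0.9,0.1,0,0,0,60],
  [0,0.9,0.1,0,0,0,60],
  [0,0.9,0.1,0,0,0,60],
  [0,0.9,0.1,0,0,0,60],
  [0,0.9,0.1,0,0,0,60],
  [0,0.9,0.1,0,0,0,60],
  [0,0.9,0.1,0,0,0,60],
  [0,0.6,0.1,0,0,0,60],
])

```text
t: 24.25
tcp_pos: [0.4312, 0.1503, 0.148]
orientation: [2.382, 1.57, 2.469]
contact_force: [-0.5, -0.6, -1.4]
grip_width: 0.069
```

```bash
python3 - <<'E'
from h import *
plan(.432,.203,.15,4.7)
E
```

```text
t 24.2 tcp [0.4312 0.1503 0.148 ] psi 5.03 w 69.0 F [-0.5 -0.6 -1.4]
 turn [ 0.33 -0.02 -0.02] then shift (units, new axes) [-0.066  1.747  0.172]  / in present axes [-0.066  1.746  0.182]
```

Call:
step_arm([
  [0,0.6,0.06,0.2,0,0,60],
  [0,0.7,0.06,0,0,0,60],
  [0,0.46,0.06,0,0,0,60],
  [0,0,0,0,0,0,60],
  [0.5,0,0,0,0,0,60],
  [0.8,0,0,0,0,0,60],
  [0.8,0,0,0,0,0,60],
  [0.6,0,0,0,0,0,60],
  [0.28,0,0,0,0,0,60],
  [0,0,0,0,0,0,60],
])

```text
t: 25.5
tcp_pos: [0.433, 0.2013, 0.0583]
orientation: [-2.898, 1.57, -2.819]
contact_force: [-0.7, -0.1, -1.5]
grip_width: 0.0686
```

```bash
python3 - <<'E'
from h import *
plan(.432,.2035,.055,4.7)
save('wrist','w7.png')
E
```

```text
t 25.5 tcp [0.433  0.2013 0.0583] psi 4.52 w 68.6 F [-0.7 -0.1 -1.5]
 turn [-0.18 -0.05  0.01] then shift (units, new axes) [ 0.111  0.076 -0.027]  / in present axes [ 0.111  0.076 -0.028]
```

View pics/w7.png

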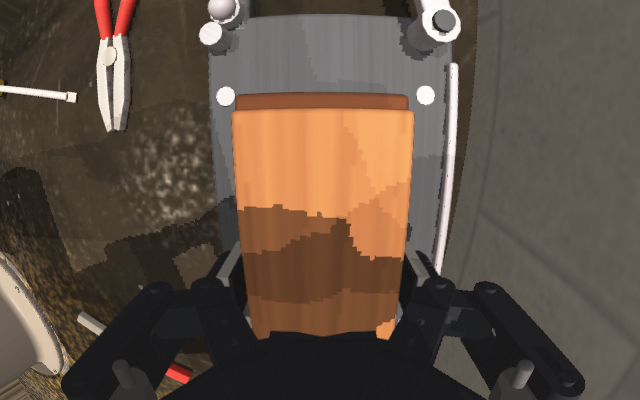

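```bash
python3 - <<'E'
from h import *
f='w7.png'; b=np.radians(4.7); X=np.array([np.cos(b),np.sin(b)]);Y=np.array([-X[1],X[0]])
for n,c,z,l in [('bolster',[(236,97),(407,95)],.054,.078),('board',[(232,112),(414,111)],.0873,.072)]:
    a,e=[at(f,*p,z)[:2] for p in c]; m=(a+e)/2; print(n,(m-l*Y).round(4),'w',np.linalg.norm(e-a).round(4),np.degrees(np.arctan2(*(e-a)[::-1])).round(2))
E
```

```text
bolster [0.4324 0.2013] w 0.0815 5.19
board [0.4332 0.2001] w 0.0676 4.88
```

Call:
step_arm([
  [0,0.05,-0.02,0,0,0,60],
  [0.05,0,0,0,0,0,60],
  [0.05,0,0,0,0,0,60],
  [0.03,0,0,0,0,0,60],
  [0,0,0,0,0,0,60],
  [0,0,0,0,0,0,85],
  [0,0,0,0,0,0,85],
  [0,0,0,0,0,0,85],
  [-0.4,0,0,0,0,0,85],
  [-0.8,0,0,0,0,0,85],
])

```text
t: 26.8
tcp_pos: [0.432, 0.203, 0.0909]
orientation: [-2.964, 1.569, -2.885]
contact_force: [0.1, 1.0, 0.3]
grip_width: 0.0852
```

Call:
step_arm([
  [-1,0,0,0,0,0,85],
  [-1,0,0,0,0,0,85],
  [-1,0,0,0,0,0,85],
  [-0.6,-0.6,0,0,0,0,85],
  [0,-1,-0.1,0,0,0,85],
  [0,-1,-0.1,0,0,0,85],
  [0,-1,-0.1,0,0,0,85],
  [0,-1,-0.1,0,0,0,85],
  [0,-1,-0.1,0,0,0,85],
  [0,-1,-0.1,0,0,0,85],
])

```text
t: 28.05
tcp_pos: [0.43, 0.0033, 0.1994]
orientation: [-0.172, 1.57, -0.094]
contact_force: [0.7, -0.3, -0.1]
grip_width: 0.0852
```

```bash
python3 - <<'E'
from h import *
plan(.4197,-.261,.2,85.3)
E
```

```text
t 28.1 tcp [0.43   0.0033 0.1994] psi 4.51 w 85.2 F [ 0.7 -0.3 -0.1]
 turn [-8.079e+01  4.000e-02  5.000e-02] then shift (units, new axes) [-0.019 -0.38  -8.81 ]  / in present axes [-0.019 -8.757 -1.036]
```

Call:
step_arm([
  [0,-0.5,0,-10.1,0,0,85],
  [0,-0.5,0,-10.1,0,0,85],
  [0,-0.3,-0.2,-10.1,0,0,85],
  [0,-0.2,-0.5,-10.1,0,0,85],
  [0,0,-0.8,-10.1,0,0,85],
  [0,0,-0.8,-10.1,0,0,85],
  [0,0,-0.8,-10.1,0,0,85],
  [0,0,-0.8,-10.1,0,0,85],
  [0,0,-0.8,0,0,0,85],
  [0,0,-0.8,0,0,0,85],
])

```text
t: 29.3
tcp_pos: [0.3734, -0.1795, 0.1994]
orientation: [-1.991, 1.57, -0.502]
contact_force: [-0.1, 0.0, -0.1]
grip_width: 0.0851
```

```bash
python3 - <<'E'
from h import *
plan(.4197,-.261,.2,85.3)
E
```

```text
t 29.3 tcp [ 0.3734 -0.1795  0.1994] psi 85.31 w 85.1 F [-0.1  0.  -0.1]
 turn [ 0.01 -0.02  0.05] then shift (units, new axes) [-0.02 -1.76 -2.58]  / in present axes [-0.017 -1.76  -2.58 ]
```

Call:
step_arm([
  [0,-0.35,-0.5,0,0,0,85],
  [0.2,-0.35,-0.5,0,0,0,85],
  [0.2,-0.35,-0.5,0,0,0,85],
  [0.3,-0.35,-0.5,0,0,0,85],
  [0.3,-0.36,-0.58,0,0,0,85],
  [0.3,0,0,0,0,0,85],
  [0.3,0,0,0,0,0,85],
  [0,0,0,0,0,0,85],
  [0,0,0,0,0,0,85],
  [0,0,0,0,0,0,85],
])

```text
t: 30.55
tcp_pos: [0.42, -0.2602, 0.1511]
orientation: [-2.073, 1.57, -0.584]
contact_force: [-0.8, 0.6, -0.6]
grip_width: 0.0852
```

```bash
python3 - <<'E'
from h import *
d=save('wrist','w8.png')
i=d['frame'][60:300,160:480,::-1]; cv2.imwrite('pics/w8c.png',cv2.resize(i,(800,600),interpolation=cv2.INTER_CUBIC))
plan(.4197,-.261,.0,85.3)
E
```

```text
t 30.6 tcp [ 0.42   -0.2602  0.151 ] psi 85.32 w 84.9 F [-0.4  0.8  0.2]
 turn [ 0.02 -0.03  0.05] then shift (units, new axes) [ 5.035  0.008 -0.027]  / in present axes [ 5.035  0.012 -0.025]
```

View pics/w8c.png

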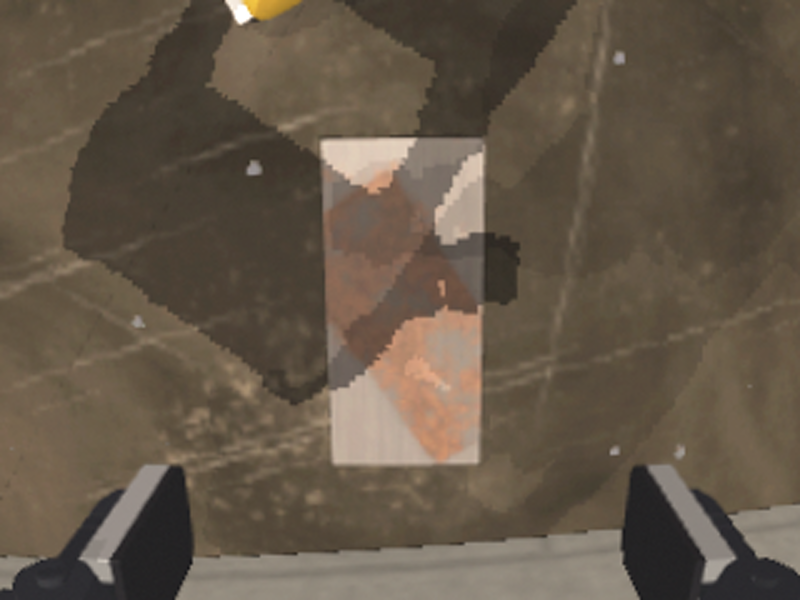

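```bash
python3 - <<'E'
from h import *
m=rectw('w8.png',[(320,138),(485,138),(480,464),(332,464)],.008,(160,60),2.5)
plan(*m,.0,85.3)
E
```

```text
[ 0.4193 -0.2615] down-side 0.1297 -4.1 right-side 0.0603 85.32
t 30.6 tcp [ 0.42   -0.2602  0.151 ] psi 85.32 w 84.9 F [-0.4  0.8  0.2]
 turn [ 0.02 -0.03  0.05] then shift (units, new axes) [ 5.035  0.021 -0.047]  / in present axes [ 5.035  0.025 -0.044]
```

Call:
step_arm([
  [0.8,0.02,-0.045,0,0,0,70],
  [0.9,0,0,0,0,0,70],
  [0.9,0,0,0,0,0,70],
  [0.9,0,0,0,0,0,70],
  [0.7,0,0,0,0,0,70],
  [0.4,0,0,0,0,0,70],
  [0.3,0,0,0,0,0,70],
  [0.1,0,0,0,0,0,70],
  [0,0,0,0,0,0,70],
  [0,0,0,0,0,0,70],
])

```text
t: 31.85
tcp_pos: [0.4195, -0.2617, 0.0011]
orientation: [-2.105, 1.57, -0.616]
contact_force: [-0.1, -0.7, -0.4]
grip_width: 0.07
```

```bash
python3 - <<'E'
from h import *
plan(.4193,-.2615,-.003,85.3)
E
```

```text
t 31.9 tcp [ 0.4195 -0.2617  0.0011] psi 85.31 w 70.0 F [-0.1 -0.7 -0.4]
 turn [ 0.01 -0.03  0.05] then shift (units, new axes) [0.136 0.006 0.007]  / in present axes [0.136 0.006 0.007]
```

Call:
step_arm([
  [0,0,0,0,0,0,65],
  [0,0,0,0,0,0,65],
  [0.03,0,0,0,0,0,65],
  [0.03,0,0,0,0,0,65],
  [0.03,0,0,0,0,0,65],
  [0.03,0,0,0,0,0,65],
  [0,0,0,0,0,0,65],
  [0,0,0,0,0,0,65],
  [0,0,0,0,0,0,65],
  [0,0,0,0,0,0,65],
])

```text
t: 33.1
tcp_pos: [0.4192, -0.2615, -0.003]
orientation: [-1.184, 1.571, 0.305]
contact_force: [-0.4, 0.1, -1.1]
grip_width: 0.0652
```

Call:
step_arm([
  [0.03,0,0,0,0,0,65],
  [0.03,0,0,0,0,0,65],
  [0,0,0,0,0,0,65],
  [0,0,0,0,0,0,65],
  [0,0,0,0,0,0,65],
  [0,0,0,0,0,0,65],
  [0,0,0,0,0,0,65],
  [0,0,0,0,0,0,65],
  [0,0,0,0,0,0,65],
  [0,0,0,0,0,0,65],
])

```text
t: 34.35
tcp_pos: [0.4191, -0.2615, -0.0048]
orientation: [-0.01, 1.571, 1.479]
contact_force: [-0.5, -0.1, 0.4]
grip_width: 0.0648
```

Call:
step_arm([
  [0,0,0,0,0,0,50],
  [0,0,0,0,0,0,50],
  [0,0,0,0,0,0,50],
  [0,0,0,0,0,0,50],
  [0,0,0,0,0,0,50],
  [-0.1,0,0,0,0,0,50],
  [-0.3,0,0,0,0,0,50],
  [-0.3,0,0,0,0,0,50],
  [-0.3,0,0,0,0,0,50],
  [0,0,0,0,0,0,50],
])

```text
t: 35.6
tcp_pos: [0.4196, -0.2619, 0.0261]
orientation: [-2.148, 1.569, -0.659]
contact_force: [0.5, -0.8, -3.7]
grip_width: 0.0585
```

Call:
step_arm([
  [-0.4,0,0,0,0,0,50],
  [-0.6,0,0,0,0,0,50],
  [-0.7,0,0,0,0,0,50],
  [-0.8,0,0,0,0,0,50],
  [-0.8,0,0,0,0,0,50],
  [-0.8,0,0,0,0,0,50],
  [-0.3,0,0,0,0,0,50],
  [0,0,0,6,0,0,50],
  [0,0,0,7,0,0,50],
  [0,0,0,7.5,0,0,50],
])

```text
t: 36.85
tcp_pos: [0.4187, -0.2611, 0.1566]
orientation: [1.255, 1.569, 2.382]
contact_force: [0.7, 0.5, -4.1]
grip_width: 0.0583
```

Call:
step_arm([
  [0,0,0,7.5,0,0,50],
  [0,0,0,7.5,0,0,50],
  [0,0,0,7.5,0,0,50],
  [0,0,0,7.5,0,0,50],
  [0,0,0,7.5,0,0,50],
  [0,0,0,7.5,0,0,50],
  [0,0,0,7.5,0,0,50],
  [0,0,0,7.5,0,0,50],
  [0,0.3,0.04,0,0,0,50],
  [0,0.5,0.05,0,0,0,50],
])

```text
t: 38.1
tcp_pos: [0.4196, -0.2365, 0.1568]
orientation: [2.134, 1.57, 2.22]
contact_force: [0.4, 0.5, -3.2]
grip_width: 0.0578
```

```bash
python3 - <<'E'
from h import *
plan(.432,.203,.15,4.7)
E
```

```text
t 38.1 tcp [ 0.4196 -0.2365  0.1568] psi 4.92 w 57.8 F [ 0.4  0.5 -3.2]
 turn [ 0.22 -0.03 -0.05] then shift (units, new axes) [ 0.227 14.566  1.613]  / in present axes [ 0.238 14.559  1.668]
```

Call:
step_arm([
  [0,0.7,0.08,0.2,0,0,50],
  [0,0.8,0.09,0,0,0,50],
  [0,0.8,0.09,0,0,0,50],
  [0,0.8,0.09,0,0,0,50],
  [0,0.8,0.09,0,0,0,50],
  [0,0.8,0.09,0,0,0,50],
  [0,0.8,0.09,0,0,0,50],
  [0,0.8,0.09,0,0,0,50],
  [0,0.8,0.09,0,0,0,50],
  [0,0.8,0.09,0,0,0,50],
])

```text
t: 39.35
tcp_pos: [0.4266, 0.0027, 0.1572]
orientation: [2.068, 1.57, 2.151]
contact_force: [0.1, 0.4, -2.9]
grip_width: 0.0578
```

Call:
step_arm([
  [0,0.8,0.09,0,0,0,50],
  [0,0.8,0.09,0,0,0,50],
  [0,0.8,0.09,0,0,0,50],
  [0,0.8,0.09,0,0,0,50],
  [0,0.8,0.09,0,0,0,50],
  [0,0.8,0.09,0,0,0,50],
  [0,0.7,0.08,0,0,0,50],
  [0,0.5,0.05,0,0,0,50],
  [0,0.2,0,0,0,0,50],
  [0,0,0,0,0,0,50],
])

```text
t: 40.6
tcp_pos: [0.4321, 0.1881, 0.1571]
orientation: [-2.641, 1.57, -2.559]
contact_force: [0.3, 0.4, -4.3]
grip_width: 0.0581
```

```bash
python3 - <<'E'
from h import *
plan(.432,.203,.085,4.7)
E
```

```text
t 40.6 tcp [0.4321 0.1881 0.1571] psi 4.67 w 58.1 F [ 0.3  0.4 -4.3]
 turn [-0.03 -0.02  0.01] then shift (units, new axes) [2.405 0.494 0.038]  / in present axes [2.405 0.494 0.038]
```

Call:
step_arm([
  [0,0.3,0.04,0,0,0,50],
  [0.2,0.19,0,0,0,0,50],
  [0.5,0,0,0,0,0,50],
  [0.6,0,0,0,0,0,50],
  [0.6,0,0,0,0,0,50],
  [0.3,0,0,0,0,0,50],
  [0.2,0,0,0,0,0,50],
  [0,0,0,0,0,0,50],
  [0,0,0,0,0,0,50],
  [0,0,0,0,0,0,50],
])

```text
t: 41.85
tcp_pos: [0.4327, 0.2029, 0.0857]
orientation: [0.28, 1.57, 0.361]
contact_force: [0.5, -0.3, -3.9]
grip_width: 0.0579
```

```bash
python3 - <<'E'
from h import *
plan(.432,.203,.079,4.7)
save('wrist','w9.png')
E
```

```text
t 41.9 tcp [0.4327 0.2029 0.0857] psi 4.61 w 57.9 F [ 0.5 -0.3 -3.9]
 turn [-0.09  0.06 -0.02] then shift (units, new axes) [ 0.223  0.005 -0.023]  / in present axes [ 0.223  0.005 -0.024]
```

View pics/w9.png

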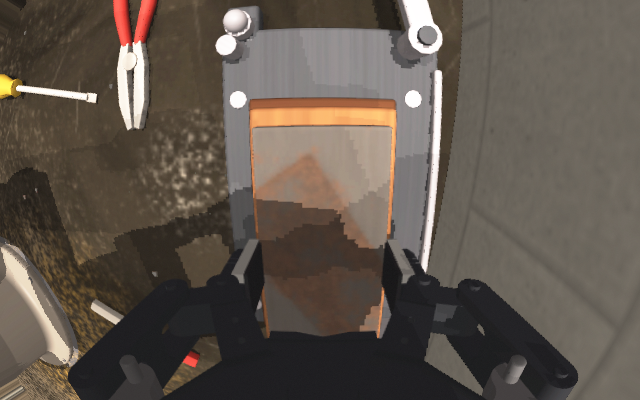

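```bash
python3 - <<'E'
from h import *
f='w9.png'; b=np.radians(4.7); X=np.array([np.cos(b),np.sin(b)]);Y=np.array([-X[1],X[0]])
for n,c,z,l in [('bolster',[(249,102),(395,100)],.054,.078),('board',[(250,109),(396,108)],.084,.072),('plate',[(253,128),(393,127)],.0987,.065)]:
    a,e=[at(f,*p,z)[:2] for p in c]; m=(a+e)/2; print(n,(m-l*Y).round(4),'w',np.linalg.norm(e-a).round(4),np.degrees(np.arctan2(*(e-a)[::-1])).round(2))
E
```

```text
bolster [0.4324 0.2009] w 0.0822 5.42
board [0.4327 0.2026] w 0.0681 5.06
plate [0.4328 0.2014] w 0.059 5.07
```

Call:
step_arm([
  [0.06,0.03,0,0,0,0,50],
  [0.06,0,0,0,0,0,50],
  [0.06,0,0,0,0,0,50],
  [0.03,0,0,0,0,0,50],
  [0.02,0,0,0,0,0,50],
  [0,0,0,0,0,0,50],
  [0,0,0,0,0,0,50],
  [0,0,0,0,0,0,50],
  [0,0,0,0,0,0,50],
  [0,0,0,0,0,0,50],
])

```text
t: 43.15
tcp_pos: [0.4324, 0.2037, 0.0796]
orientation: [0.168, 1.57, 0.249]
contact_force: [-4.9, -1.6, 11.8]
grip_width: 0.0581
```

Call:
step_arm([
  [-0.02,0,0,0,0,0,50],
  [0,0,0,0,0,0,80],
  [0,0,0,0,0,0,80],
  [0,0,0,0,0,0,80],
  [-0.3,0,0,0,0,0,80],
  [-0.8,0,0,0,0,0,80],
  [-1,0,0,0,0,0,80],
  [-1,0,0,0,0,0,80],
  [-1,0,0,0,0,0,80],
  [-1,-0.8,0,0,0,0,80],
])

```text
t: 44.4
tcp_pos: [0.4341, 0.1803, 0.2335]
orientation: [0.516, 1.57, 0.599]
contact_force: [0.8, -0.0, -0.0]
grip_width: 0.0801
```

Call:
step_arm([
  [0,-0.8,0,0,0,0,80],
  [0,-0.8,0,0,0,0,80],
  [0,-0.8,0,0,0,0,80],
  [0,-0.4,0,0,0,0,80],
  [0,0,0,0,0,0,80],
  [0,0,0,0,0,0,80],
  [0,0,0,0,0,0,80],
  [0,0,0,0,0,0,80],
  [0,0,0,0,0,0,80],
  [0,0,0,0,0,0,80],
])

```text
t: 45.65
tcp_pos: [0.441, 0.0961, 0.2319]
orientation: [1.337, 1.571, 1.418]
contact_force: [0.3, -0.1, -0.1]
grip_width: 0.0802
```

```bash
python3 - <<'E'
from h import *
d=save('wrist','w10.png'); t=save('top','top2.png')
a=cv2.resize(d['frame'][0:230,200:480,::-1],(560,460),interpolation=cv2.INTER_CUBIC)
b=cv2.resize(t['frame'][150:300,110:480,::-1],(560,227)); 
cv2.imwrite('pics/c10.png',np.vstack([a[:370],b]))
plan(.45,.4,.2,17)
E
```

```text
t 45.8 tcp [0.441  0.096  0.2319] psi 4.61 w 80.0 F [-0.5  0.5  0.6]
 turn [-12.39   0.    -0.  ] then shift (units, new axes) [1.063 9.601 3.249]  / in present axes [ 1.063 10.075  1.113]
```

View pics/c10.png

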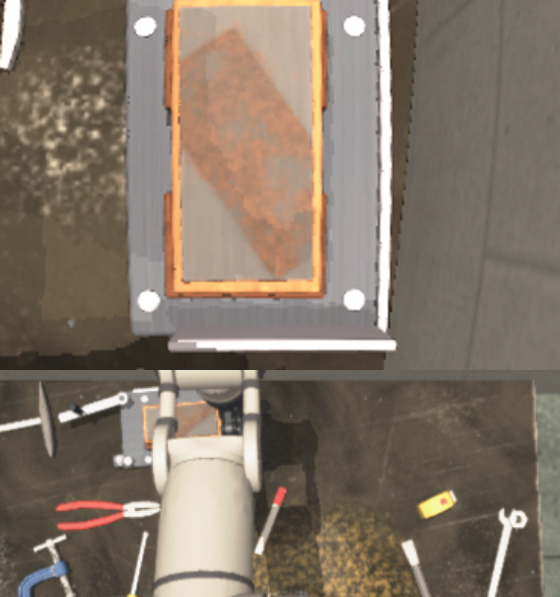

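The stack is nested square and the bench holds no further pieces. The bar is still open, so I'll close it now.

Call:
step_arm([
  [0,0.5,0,-7,0,0,50],
  [0,0.5,0.1,-6.9,0,0,50],
  [0,0.9,0.3,0,0,0,50],
  [0,0.9,0.3,0,0,0,50],
  [0,0.9,0.3,0,0,0,50],
  [0,0.9,0.3,0,0,0,50],
  [0,0.9,0.3,0,0,0,50],
  [0,0.9,0.3,0,0,0,50],
  [0,0.9,0.3,0,0,0,50],
  [0,0.9,0.3,0,0,0,50],
])

```text
t: 47.0
tcp_pos: [0.4394, 0.3549, 0.2318]
orientation: [-2.664, 1.571, -2.341]
contact_force: [1.2, -1.0, -0.5]
grip_width: 0.0499
```

```bash
python3 - <<'E'
from h import *
plan(.456,.404,.14,18.5)
E
```

```text
t 47.0 tcp [0.4394 0.3549 0.2318] psi 18.51 w 49.9 F [ 1.2 -1.  -0.5]
 turn [ 0.01 -0.    0.  ] then shift (units, new axes) [3.06  1.377 1.045]  / in present axes [3.06  1.377 1.045]
```

Call:
step_arm([
  [0,0.7,0.5,0,0,0,50],
  [0,0.68,0.54,0,0,0,50],
  [0.5,0,0,0,0,0,50],
  [0.5,0,0,0,0,0,50],
  [0.5,0,0,0,0,0,50],
  [0.5,0,0,0,0,0,50],
  [0.5,0,0,0,0,0,50],
  [0,0,0,0,0,0,50],
  [0,0,0,0,0,0,50],
  [0,0,0,0,0,0,50],
])

```text
t: 48.25
tcp_pos: [0.4562, 0.4034, 0.1576]
orientation: [0.311, 1.569, 0.634]
contact_force: [0.5, -0.5, -0.5]
grip_width: 0.0505
```

```bash
python3 - <<'E'
from h import *
plan(.456,.404,.066,18.5)
d=save('wrist','w11.png'); 
print(proj('w11.png',np.array([.456,.404,.107])),proj('w11.png',np.array([.482,.324,.052])))
E
```

```text
t 48.2 tcp [0.4562 0.4034 0.1576] psi 18.51 w 50.5 F [ 0.5 -0.5 -0.5]
 turn [ 0.01  0.08 -0.03] then shift (units, new axes) [ 3.055e+00  2.100e-02 -1.000e-03]  / in present axes [ 3.055  0.02  -0.005]
[322.97447057 216.70405195] [321.8938244  280.91442956]
```

View pics/w11.png

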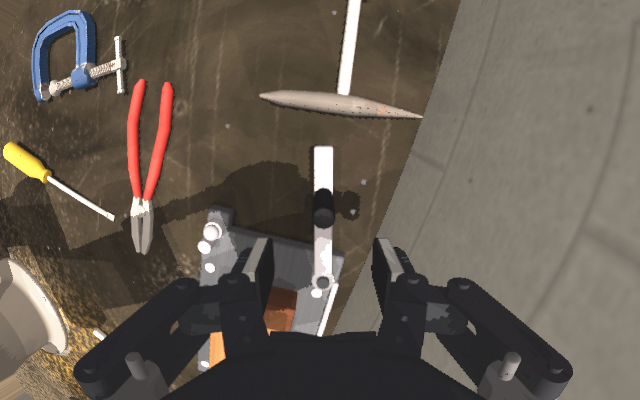

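Call:
step_arm([
  [0.6,0.02,0,0,0,0,50],
  [0.6,0,0,0,0,0,50],
  [0.6,0,0,0,0,0,50],
  [0.6,0,0,0,0,0,50],
  [0.65,0,0,0,0,0,50],
  [0,0,0,0,0,0,22],
  [0,0,0,0,0,0,22],
  [0,0,0,0,0,0,22],
  [0,0,0,0,0,0,22],
  [0,0,0,0,0,0,22],
])

```text
t: 49.55
tcp_pos: [0.4558, 0.4038, 0.0658]
orientation: [0.358, 1.57, 0.681]
contact_force: [0.9, -0.2, 0.1]
grip_width: 0.0221
```

Call:
step_arm([
  [0,-0.023,-0.36,-7.45,0,0,22],
  [0,-0.023,-0.36,-7.45,0,0,22],
  [0,-0.023,-0.36,-7.45,0,0,22],
  [0,-0.023,-0.36,-7.45,0,0,22],
  [0,-0.023,-0.36,-7.45,0,0,22],
  [0,-0.023,-0.36,-7.45,0,0,22],
  [0,-0.023,-0.36,-7.45,0,0,22],
  [0,-0.023,-0.36,-7.45,0,0,22],
  [0,0,0,0,0,0,22],
  [0,0,0,0,0,0,22],
])

```text
t: 50.8
tcp_pos: [0.4009, 0.3423, 0.0656]
orientation: [-0.684, 1.57, 0.677]
contact_force: [-0.4, -0.5, -0.0]
grip_width: 0.0219
```

```bash
python3 - <<'E'
from h import *
plan(.399,.3145,.066,95)
E
```

```text
t 50.8 tcp [0.4009 0.3423 0.0656] psi 77.96 w 21.9 F [-0.4 -0.5 -0. ]
 turn [-17.04   0.03   0.03] then shift (units, new axes) [-0.014  0.143 -0.918]  / in present axes [-0.014 -0.132 -0.919]
```

Call:
step_arm([
  [0,-0.02,-0.2,-4.3,0,0,22],
  [0,-0.015,-0.2,-4.3,0,0,22],
  [0,-0.01,-0.2,-4.3,0,0,22],
  [0,0,-0.2,-4.1,0,0,22],
  [0,0,-0.13,0,0,0,22],
  [0,0,0,0,0,0,22],
  [0,0,0,0,0,0,22],
  [0,0,0,0,0,0,22],
  [0,0,0,0,0,0,22],
  [0,0,0,0,0,0,22],
])

```text
t: 52.05
tcp_pos: [0.4, 0.3141, 0.0654]
orientation: [-0.951, 1.571, 0.709]
contact_force: [0.5, -0.1, 0.3]
grip_width: 0.022
```

```bash
python3 - <<'E'
from h import *
plan(.399,.3145,.066,95)
E
```

```text
t 52.0 tcp [0.4    0.3141 0.0654] psi 95.11 w 22.0 F [ 0.5 -0.1  0.3]
 turn [0.11 0.   0.01] then shift (units, new axes) [-0.019  0.031  0.016]  / in present axes [-0.019  0.031  0.016]
```

Call:
step_arm([
  [0,0,-0.03,0,0,0,22],
  [0,0,-0.03,0,0,0,22],
  [0,0,0,0,0,0,22],
  [0,0,0,0,0,0,22],
  [0,0,0,0,0,0,22],
  [0,0,0,0,0,0,22],
  [0,0,0,0,0,0,22],
  [0,0,0,0,0,0,22],
  [0,0,0,0,0,0,22],
  [0,0,0,0,0,0,22],
])

```text
t: 53.3
tcp_pos: [0.4, 0.3137, 0.0655]
orientation: [-0.282, 1.568, 1.378]
contact_force: [-2.0, 8.6, -2.0]
grip_width: 0.022
```

Call:
step_arm([
  [0,0,0.07,0,0,0,22],
  [0,0,0,0,0,0,45],
  [0,0,0,0,0,0,45],
  [0,0,0,0,0,0,45],
  [-0.6,0,0,0,0,0,45],
  [-0.9,0,0,0,0,0,45],
  [-0.9,0,0,0,0,0,45],
  [-0.9,0,0,0,0,0,45],
  [-0.9,0,0,0,0,0,45],
  [-0.8,0,0,0,0,0,45],
])

```text
t: 54.55
tcp_pos: [0.4, 0.3142, 0.2165]
orientation: [-1.282, 1.57, 0.377]
contact_force: [0.0, -0.0, -0.1]
grip_width: 0.0453
```

```bash
python3 - <<'E'
from h import *
d=save('wrist','w12.png'); cv2.imwrite('pics/c12.png',cv2.resize(d['frame'][90:280,110:430,::-1],(800,475),interpolation=cv2.INTER_CUBIC))
plan(.399,.3145,.2,95)
E
```

```text
t 54.6 tcp [0.4012 0.315  0.2195] psi 95.11 w 45.1 F [1.4 0.5 2. ]
 turn [0.11 0.13 0.3 ] then shift (units, new axes) [ 0.651  0.075 -0.009]  / in present axes [ 0.651  0.078 -0.01 ]
```

View pics/c12.png

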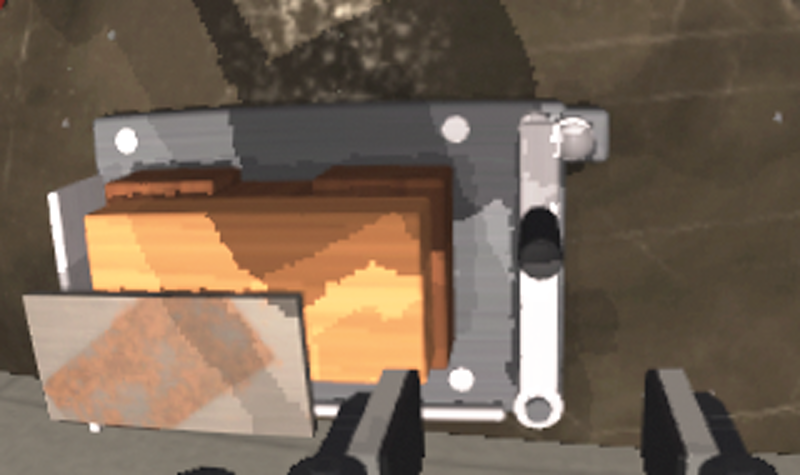

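The crop shows the bar home, with the knob at (540,240) and its tip by the catch ball. But the steel plate has been knocked aside: its corners are (22,295),(303,292),(315,436),(48,420). I'll measure it before mending.

```bash
python3 - <<'E'
from h import *
for z in (.08,.092,.1): 
  C=[(22,295),(303,292),(315,436),(48,420)]
  rectw('w12.png',C,z,(110,90),2.5); print([at('w12.png',110+u/2.5,90+v/2.5,z)[:2].round(3).tolist() for u,v in C])
rectw('w12.png',[(86,212),(424,212),(426,378),(90,340)],.084,(110,90),2.5)
print([at('w12.png',110+u/2.5,90+v/2.5,.084)[:2].round(4).tolist() for u,v in [(86,212),(424,212),(426,380)]])
plan(.399,.3177,.066,95)
E
```

```text
[0.4673 0.1601] down-side 0.0631 3.96 right-side 0.1378 95.99
[[0.444, 0.09], [0.429, 0.227], [0.492, 0.231], [0.506, 0.094]]
[0.4613 0.1665] down-side 0.0604 3.96 right-side 0.1319 95.99
[[0.439, 0.099], [0.424, 0.23], [0.485, 0.234], [0.498, 0.104]]
[0.4573 0.1707] down-side 0.0585 3.96 right-side 0.1279 95.99
[[0.435, 0.105], [0.421, 0.233], [0.481, 0.236], [0.493, 0.11]]
[0.4275 0.2026] down-side 0.0614 0.21 right-side 0.1459 92.18
[[0.4022, 0.1318], [0.3919, 0.2738], [0.459, 0.2778]]
t 54.6 tcp [0.4012 0.315  0.2195] psi 95.11 w 45.1 F [1.4 0.5 2. ]
 turn [0.11 0.13 0.3 ] then shift (units, new axes) [5.118 0.066 0.097]  / in present axes [5.118 0.092 0.085]
```

The plate lies flat on the board, about 29 mm too far in x and 37 mm in −y. The board and bolster haven't moved. I'll reopen the bar, reseat the plate and close again.

Call:
step_arm([
  [0.8,0.02,0.1,0,0,0,45],
  [0.8,0,0,0,0,0,45],
  [0.8,0,0,0,0,0,45],
  [0.8,0,0,0,0,0,45],
  [0.8,0,0,0,0,0,45],
  [0.6,0,0,0,0,0,45],
  [0.4,0,0,0,0,0,45],
  [0,0,0,0,0,0,22],
  [0,0,0,0,0,0,22],
  [0,0,0,0,0,0,22],
])

```text
t: 55.85
tcp_pos: [0.3995, 0.3175, 0.0661]
orientation: [-1.116, 1.569, 0.544]
contact_force: [0.0, 0.3, -0.8]
grip_width: 0.0219
```

Call:
step_arm([
  [0,-0.02,0.42,7.45,0,0,22],
  [0,-0.023,0.36,7.45,0,0,22],
  [0,-0.023,0.36,7.45,0,0,22],
  [0,-0.023,0.36,7.45,0,0,22],
  [0,-0.023,0.36,7.45,0,0,22],
  [0,-0.023,0.36,7.45,0,0,22],
  [0,-0.023,0.36,7.45,0,0,22],
  [0,-0.023,0.36,7.45,0,0,22],
  [0,-0.023,0.36,7.45,0,0,22],
  [0,-0.023,0.36,7.45,0,0,22],
])

```text
t: 57.1
tcp_pos: [0.4526, 0.4048, 0.0659]
orientation: [0.422, 1.57, 0.778]
contact_force: [-0.7, -0.9, -0.3]
grip_width: 0.022
```

Call:
step_arm([
  [0,-0.015,0.2,4,0,0,22],
  [0,0,0,0,0,0,22],
  [0,0,0,0,0,0,22],
  [0,0,-0.07,0,0,0,45],
  [0,0,0,0,0,0,45],
  [-0.9,0,0,0,0,0,45],
  [-0.9,0,0,0,0,0,85],
  [-0.9,0,0,0,0,0,85],
  [-0.9,0,0,0,0,0,85],
  [-0.9,0,0,0,0,0,85],
])

```text
t: 58.35
tcp_pos: [0.4559, 0.4055, 0.2014]
orientation: [0.737, 1.571, 1.028]
contact_force: [0.1, -0.1, -0.5]
grip_width: 0.085
```

```bash
python3 - <<'E'
from h import *
plan(.461,.166,.2,5)
E
```

```text
t 58.4 tcp [0.4559 0.4055 0.2014] psi 16.63 w 85.0 F [ 0.1 -0.1 -0.5]
 turn [ 1.163e+01  0.000e+00 -1.000e-02] then shift (units, new axes) [ 0.046 -7.968 -0.527]  / in present axes [ 0.045 -7.699 -2.123]
```

Call:
step_arm([
  [0,0,0,5.8,0,0,70],
  [0,0,0,5.8,0,0,70],
  [0,-0.9,-0.06,0,0,0,70],
  [0,-0.9,-0.06,0,0,0,70],
  [0,-0.9,-0.06,0,0,0,70],
  [0,-0.9,-0.06,0,0,0,70],
  [0,-0.9,-0.06,0,0,0,70],
  [0,-0.6,-0.06,0,0,0,70],
  [0,0,0,0,0,0,70],
  [0,0,0,0,0,0,70],
])

```text
t: 59.6
tcp_pos: [0.4588, 0.2529, 0.2005]
orientation: [0.916, 1.57, 1.004]
contact_force: [-0.4, 1.0, 0.5]
grip_width: 0.0699
```

Call:
step_arm([
  [0,-0.9,-0.06,0,0,0,70],
  [0,-0.9,-0.06,0,0,0,70],
  [0,-0.9,-0.06,0,0,0,70],
  [0,-0.9,-0.06,0,0,0,70],
  [0,-0.9,0,0,0,0,70],
  [0,-0.3,0,0,0,0,70],
  [0,0,0,0,0,0,70],
  [0,0,0,0,0,0,70],
  [0,0,0,0,0,0,70],
  [0,0,0,0,0,0,70],
])

```text
t: 60.85
tcp_pos: [0.4641, 0.1086, 0.2004]
orientation: [1.278, 1.571, 1.366]
contact_force: [-0.3, 0.4, -1.2]
grip_width: 0.0696
```

```bash
python3 - <<'E'
from h import *
plan(.461,.166,.2,5)
d=save('wrist','w13.png')
for u,v in [(110,90+372/2.5),(110+100/2.5,90+382/2.5)]: print('wall line',at('w12.png',u,v,0))
E
```

```text
t 60.9 tcp [0.4641 0.1086 0.2004] psi 5.05 w 69.6 F [-0.3  0.4 -1.2]
 turn [ 0.05  0.   -0.01] then shift (units, new axes) [0.013 1.914 0.065]  / in present axes [0.013 1.914 0.067]
wall line [5.29635496e-01 2.23308328e-04 0.00000000e+00]
wall line [0.52461352 0.07712452 0.        ]
```

View pics/w13.png

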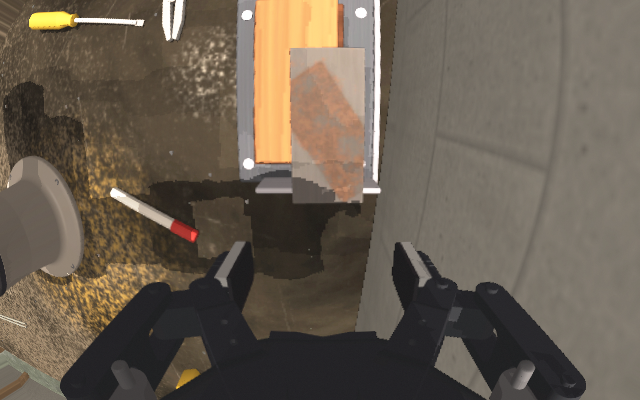

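Plate corners are (290,48),(363,48),(363,203),(293,203). The board edge is at (255,162).

```bash
python3 - <<'E'
from h import *
for z in(.088,.092,.096): m=rectw('w13.png',[(290,48),(363,48),(363,203),(293,203)],z,(0,0),1)
plan(.4605,.1675,.079,4.8)
E
```

```text
[0.4628 0.1648] down-side 0.1312 -84.25 right-side 0.0599 5.19
[0.4627 0.1651] down-side 0.1291 -84.25 right-side 0.0589 5.19
[0.4626 0.1653] down-side 0.1271 -84.25 right-side 0.058 5.19
t 60.9 tcp [0.4641 0.1085 0.2004] psi 5.04 w 70.0 F [0.6 0.7 0.6]
 turn [ 0.24  0.   -0.01] then shift (units, new axes) [4.046 1.969 0.046]  / in present axes [4.046 1.969 0.054]
```

Call:
step_arm([
  [0,0.9,0.04,-0.2,0,0,70],
  [0,0.7,0.04,0,0,0,70],
  [0,0.32,0.02,0,0,0,70],
  [0.8,0,0,0,0,0,70],
  [0.9,0,0,0,0,0,70],
  [0.9,0,0,0,0,0,70],
  [0.7,0,0,0,0,0,68],
  [0.4,0,0,0,0,0,68],
  [0.2,0,0,0,0,0,68],
  [0,0,0,0,0,0,68],
])

```text
t: 62.15
tcp_pos: [0.4621, 0.1658, 0.0835]
orientation: [0.173, 1.571, 0.264]
contact_force: [-0.1, -0.4, 0.5]
grip_width: 0.0682
```

```bash
python3 - <<'E'
from h import *
plan(.462,.166,.081,5.2)
E
```

```text
t 62.1 tcp [0.4621 0.1658 0.0835] psi 5.21 w 68.2 F [-0.1 -0.4  0.5]
 turn [ 0.01  0.01 -0.  ] then shift (units, new axes) [ 0.084  0.008 -0.004]  / in present axes [ 0.084  0.008 -0.004]
```

Call:
step_arm([
  [0.04,0,0,0,0,0,68],
  [0.04,0,0,0,0,0,68],
  [0,0,0,0,0,0,50],
  [0,0,0,0,0,0,50],
  [0,0,0,0,0,0,50],
  [0,0,0,0,0,0,50],
  [0,0,0,0,0,0,50],
  [-0.1,0,0,0,0,0,50],
  [-0.2,0,0,0,0,0,50],
  [-0.2,0,0,0,0,0,50],
])

```text
t: 63.4
tcp_pos: [0.4618, 0.1658, 0.0962]
orientation: [3.071, 1.57, -3.121]
contact_force: [-0.0, -0.0, -4.0]
grip_width: 0.0578
```

```bash
python3 - <<'E'
from h import *
plan(.4325,.2035,.0955,4.8)
E
```

```text
t 63.4 tcp [0.4618 0.1658 0.0962] psi 5.21 w 57.8 F [-0. -0. -4.]
 turn [ 0.41 -0.02 -0.  ] then shift (units, new axes) [ 0.024  1.334 -0.87 ]  / in present axes [ 0.024  1.341 -0.86 ]
```

Call:
step_arm([
  [0,0.2,-0.12,0.3,0,0,50],
  [0,0.25,-0.16,0,0,0,50],
  [0,0.25,-0.16,0,0,0,50],
  [0,0.25,-0.16,0,0,0,50],
  [0,0.25,-0.16,0,0,0,50],
  [0,0.13,-0.1,0,0,0,50],
  [0.2,0,0,0,0,0,50],
  [0.15,0,0,0,0,0,50],
  [0,0,0,0,0,0,50],
  [0,0,0,0,0,0,50],
])

```text
t: 64.65
tcp_pos: [0.433, 0.2032, 0.0854]
orientation: [2.755, 1.571, 2.841]
contact_force: [-0.5, 0.8, -3.2]
grip_width: 0.0575
```

```bash
python3 - <<'E'
from h import *
plan(.4325,.2035,.081,4.8)
save('wrist','w14.png')
E
```

```text
t 64.7 tcp [0.433  0.2032 0.0854] psi 4.89 w 57.5 F [-0.5  0.8 -3.2]
 turn [ 0.09 -0.   -0.  ] then shift (units, new axes) [ 0.148  0.012 -0.015]  / in present axes [ 0.148  0.012 -0.015]
```

View pics/w14.png

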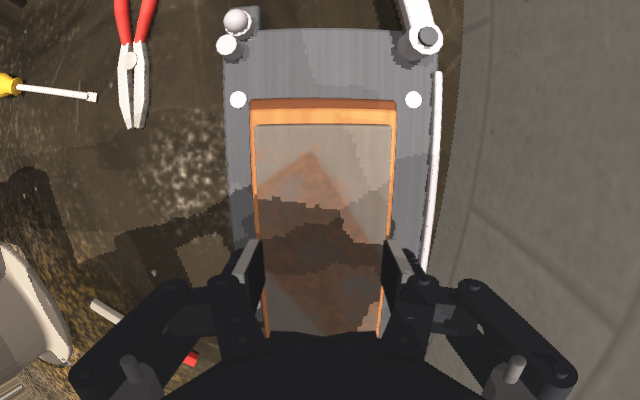

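The picture matches the first placing: plate edge at row 126, board edge at row 108, centred. Lowering and releasing.

Call:
step_arm([
  [0.05,0,0,0,0,0,50],
  [0.05,0,0,0,0,0,50],
  [0.04,0,0,0,0,0,50],
  [0.01,0,0,0,0,0,50],
  [0,0,0,0,0,0,50],
  [0,0,0,0,0,0,80],
  [0,0,0,0,0,0,80],
  [0,0,0,0,0,0,80],
  [-0.3,0,0,0,0,0,80],
  [-0.8,0,0,0,0,0,80],
])

```text
t: 65.95
tcp_pos: [0.4322, 0.2032, 0.114]
orientation: [-2.991, 1.569, -2.905]
contact_force: [0.7, -0.9, -0.3]
grip_width: 0.0803
```

Call:
step_arm([
  [-1,0,0,0,0,0,80],
  [-1,0,0,0,0,0,80],
  [-1,0,0,0,0,0,80],
  [-1,-0.5,0,0,0,0,80],
  [0,-0.8,0,0,0,0,80],
  [0,-0.8,0,0,0,0,80],
  [0,-0.8,0,0,0,0,80],
  [0,-0.6,0,0,0,0,80],
  [0,0,0,0,0,0,80],
  [0,0,0,0,0,0,80],
])

```text
t: 67.2
tcp_pos: [0.4418, 0.0991, 0.2343]
orientation: [0.663, 1.57, 0.749]
contact_force: [-0.6, -0.6, 0.3]
grip_width: 0.0796
```

```bash
python3 - <<'E'
from h import *
d=save('wrist','w15.png'); cv2.imwrite('pics/c15.png',cv2.resize(d['frame'][0:200,200:440,::-1],(720,600),interpolation=cv2.INTER_CUBIC))
plan(.456,.404,.2,18.5)
E
```

```text
t 67.2 tcp [0.4417 0.0993 0.2342] psi 4.94 w 80.0 F [ 1.1 -0.2 -0.2]
 turn [-13.56   0.02  -0.02] then shift (units, new axes) [1.141 9.481 3.673]  / in present axes [ 1.145 10.078  1.347]
```

View pics/c15.png

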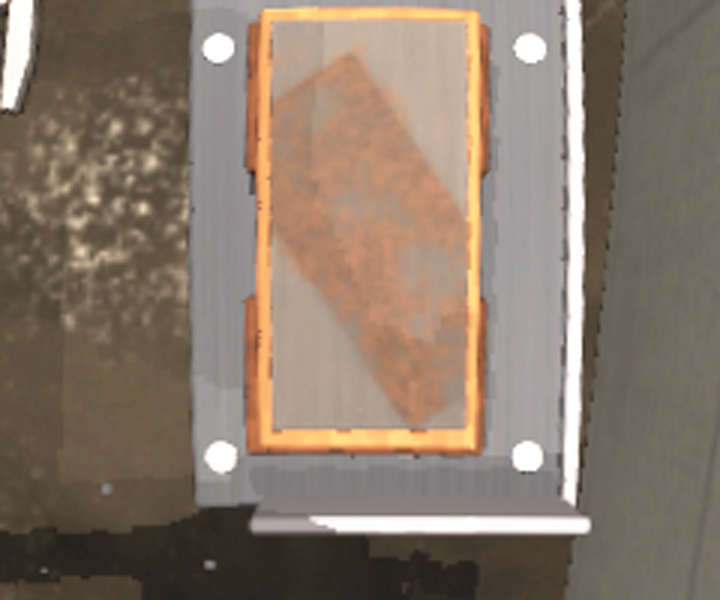

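The plate is seated on the board: margins about 12 px at each side, 20 px at the near end and 10 px at the far end, so roughly 2 mm off centre. Closing the bar again.

Call:
step_arm([
  [0,0.5,0,-6.8,0,0,50],
  [0,0.5,0.1,-6.8,0,0,50],
  [0,0.9,0.33,0,0,0,50],
  [0,0.9,0.33,0,0,0,50],
  [0,0.9,0.33,0,0,0,50],
  [0,0.9,0.33,0,0,0,50],
  [0,0.9,0.33,0,0,0,50],
  [0,0.9,0.33,0,0,0,50],
  [0,0.9,0.33,0,0,0,50],
  [0,0.9,0.33,0,0,0,50],
])

```text
t: 68.5
tcp_pos: [0.4463, 0.3607, 0.2339]
orientation: [2.468, 1.571, 2.792]
contact_force: [1.3, -0.2, -0.2]
grip_width: 0.0503
```

```bash
python3 - <<'E'
from h import *
plan(.456,.404,.066,18.5)
E
```

```text
t 68.5 tcp [0.4463 0.3607 0.2339] psi 18.58 w 50.3 F [ 1.3 -0.2 -0.2]
 turn [ 0.08 -0.01 -0.01] then shift (units, new axes) [5.598 1.267 0.764]  / in present axes [5.598 1.265 0.767]
```

Call:
step_arm([
  [0,0.63,0.38,0,0,0,50],
  [0,0.63,0.38,0,0,0,50],
  [0.9,0,0,0,0,0,50],
  [0.9,0,0,0,0,0,50],
  [0.9,0,0,0,0,0,50],
  [0.9,0,0,0,0,0,50],
  [0.8,0,0,0,0,0,50],
  [0.7,0,0,0,0,0,50],
  [0.5,0,0,0,0,0,50],
  [0,0,0,0,0,0,22],
])

```text
t: 69.75
tcp_pos: [0.4557, 0.402, 0.0649]
orientation: [-2.908, 1.569, -2.584]
contact_force: [-0.1, -0.8, -0.9]
grip_width: 0.0331
```

Call:
step_arm([
  [0,0,0,0,0,0,22],
  [0,0,0,0,0,0,22],
  [0,-0.023,-0.36,-7.45,0,0,22],
  [0,-0.023,-0.36,-7.45,0,0,22],
  [0,-0.023,-0.36,-7.45,0,0,22],
  [0,-0.023,-0.36,-7.45,0,0,22],
  [0,-0.023,-0.36,-7.45,0,0,22],
  [0,-0.023,-0.36,-7.45,0,0,22],
  [0,-0.023,-0.36,-7.45,0,0,22],
  [0,-0.023,-0.36,-7.45,0,0,22],
])

```text
t: 71.0
tcp_pos: [0.4018, 0.3404, 0.0669]
orientation: [-0.724, 1.569, 0.644]
contact_force: [1.3, -0.1, 0.2]
grip_width: 0.0218
```

Call:
step_arm([
  [0,0,0,0,0,0,22],
  [0,-0.02,-0.2,-4.3,0,0,22],
  [0,-0.015,-0.2,-4.3,0,0,22],
  [0,-0.01,-0.2,-4.3,0,0,22],
  [0,0,-0.2,-4.1,0,0,22],
  [0,0,-0.13,0,0,0,22],
  [0,0,0,0,0,0,22],
  [0,0,0,0,0,0,22],
  [0,0,0,0,0,0,22],
  [0,0,0,0,0,0,22],
])

```text
t: 72.25
tcp_pos: [0.4012, 0.3139, 0.0665]
orientation: [-0.51, 1.568, 1.146]
contact_force: [-1.7, 6.6, 1.4]
grip_width: 0.0219
```

```bash
python3 - <<'E'
from h import *
plan(.4,.3137,.066,95)
E
```

```text
t 72.2 tcp [0.4012 0.3139 0.0665] psi 94.88 w 21.9 F [-1.7  6.6  1.4]
 turn [-0.12  0.14  0.08] then shift (units, new axes) [ 0.016  0.039 -0.003]  / in present axes [ 0.016  0.039 -0.003]
```

Call:
step_arm([
  [0,0,-0.04,0,0,0,22],
  [0,0,0,0,0,0,22],
  [0,0,0,0,0,0,22],
  [0,0,0.11,0,0,0,22],
  [0,0,0,0,0,0,45],
  [0,0,0,0,0,0,45],
  [-0.6,0,0,0,0,0,45],
  [-0.9,0,0,0,0,0,45],
  [-0.9,0,0,0,0,0,45],
  [-0.9,0,0,0,0,0,45],
])

```text
t: 73.5
tcp_pos: [0.4007, 0.3141, 0.1659]
orientation: [2.605, 1.571, -2.02]
contact_force: [1.0, 0.3, -0.5]
grip_width: 0.0452
```

Call:
step_arm([
  [-0.9,0,0,0,0,0,45],
  [-0.7,0,0,0,0,0,45],
  [0,0.2,-0.3,0,0,0,45],
  [0,0.3,-0.5,0,0,0,45],
  [0,0.3,-0.5,0,0,0,45],
  [0,0,0,0,0,0,45],
  [0,0,0,0,0,0,45],
  [0,0,0,0,0,0,45],
  [0,0,0,0,0,0,45],
  [0,0,0,0,0,0,45],
])

```text
t: 74.75
tcp_pos: [0.3803, 0.2737, 0.2129]
orientation: [0.291, 1.571, 1.951]
contact_force: [0.3, -0.1, 0.8]
grip_width: 0.0451
```

```bash
python3 - <<'E'
from h import *
d=save('wrist','w16.png'); cv2.imwrite('pics/c16.png',cv2.resize(d['frame'][90:290,150:470,::-1],(800,500),interpolation=cv2.INTER_CUBIC))
plan(.4,.3137,.2,95)
for t in (0,.03,.1): 
  a=np.radians(4.82)+np.pi-t; print(t,proj('w16.png',np.array([.4825+.124*np.cos(a),.324+.124*np.sin(a),.052])))
E
```

```text
t 74.8 tcp [0.3803 0.2736 0.2129] psi 95.12 w 44.9 F [ 0.4 -0.8  0.4]
 turn [0.12 0.   0.  ] then shift (units, new axes) [ 0.432 -0.772  1.274]  / in present axes [ 0.432 -0.774  1.272]
0 [364.52042756 162.83846235]
0.03 [368.19016195 162.95162204]
0.1 [376.66262987 163.65041336]
```

View pics/c16.png

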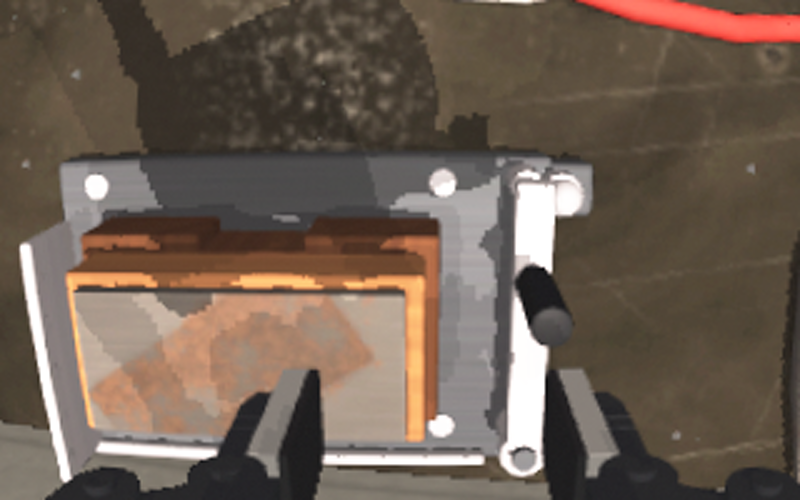

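Bar tip at crop (535,181) is pixel (364,162), which matches the 0 rad projection. A final numeric check of the plate, then sign off.

```bash
python3 - <<'E'
from h import *
g=lambda u,v,z: at('w16.png',150+(u+.5)/2.5-.5,90+(v+.5)/2.5-.5,z)[:2]
b=np.radians(4.8); X=np.array([np.cos(b),np.sin(b)]);Y=np.array([-X[1],X[0]]); B=np.array([.4323,.2035])
for n,p,q,z,w in [('bolster',(84,223),(438,222),.054,.042),('board',(68,276),(424,275),.084,.035),('plate',(75,292),(406,291),.092,.03)]:
    P,Q=g(*p,z),g(*q,z); m=(P+Q)/2+w*X-B; print(n,'len',np.linalg.norm(P-Q).round(4),'x',(m@X).round(4),'y',(m@Y).round(4),'yaw',np.degrees(np.arctan2(-(Q-P)[0],(Q-P)[1])).round(1))
E
```

```text
bolster len 0.1513 x -0.0059 y 0.0007 yaw 4.8
board len 0.1412 x 0.0008 y 0.0005 yaw 5.4
plate len 0.1284 x -0.0005 y 0.0005 yaw 5.6
```

```bash
python3 - <<'E'
from h import *
print(manip.sign_off())
E
```

```text
the job is handed in; nothing more can be done
None
```

I handed the job in at about 75 s. The bolster, board and steel plate are stacked on the bed and the keeper bar is home behind its catch. There was no wood block on the bench.

- **Sequence:** I opened the bar to about 1.35 rad, stacked the bolster, board and plate, and shut the bar. A picture then showed the plate knocked about 29 mm across and 37 mm along. I reopened the bar, reseated the plate and shut it again.
- **Keeper bar:** The finger pressed the bar against its stop with 6.6 N or more. In the last picture the tip falls on the 0 rad projection, to within about one pixel.
- **Stack:** The board and plate measured within 1 mm of the bed centre and of each other. Their angles were within about 1° of the stand.
- **Reading that disagreed:** The last bolster measurement gave -6 mm across. I put that down to reading the lower edge of its front face, because three earlier wrist-camera checks put it within about 1 mm across and 3 mm along. Even at -6 mm it would be within the 20 mm limit.
- **Tape measure and pliers:** I never went near either, and neither looked moved in the pictures. I did not measure them at the end.

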